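# Tip the scrap tray out into the scrap bin

### The job

Clear the scrap away into the scrap bin: throw in the worn brass bush that lies on the bench, carry the loaded scrap tray across without losing anything from it, hang its two side pins in the notches of the bin's tipping frame and let go of it. Then take it again at its closed end, tip it up on its pins until all its scrap has slid into the bin, and let the empty tray back down level in the frame. Leave the screwdriver and the pliers lying where they are.

Things in the scene. Friction and masses are not known exactly. Their poses are not given: they have to be found in the camera images.
- bin_notches (a point): Pivot line of the fixed scrap bin's tipping frame, half-way between its two notches, 145 mm above the bench, where the tray's pin line comes to lie. x along this line, y level into the bin (roughly world +y), z up. Notches: 13 mm wide (y), in upright steel cheek plates at x = 90..96 mm on both sides; flared lips widen them to 39 mm at the mouth, 26 mm above this point.
- bin_rest (a point): Top of the frame's rubber-padded cross bar, 142 mm behind (-y) bin_notches, 130.5 mm above the bench, 120 mm long in x: it carries the closed end of the tray, which then lies level. Axes as bin_notches. From here to the cheeks (35 mm short of the notches) nothing stands higher than this pad.
- bin_middle (a point): The scrap bin, a dark open steel box on the left of the frame: middle of its inner floor, 4 mm above the bench, 88 mm ahead (+y) of bin_notches; same axes. Inside 172 mm in x, 217 mm in y; rim 115 mm above the bench, walls 4 mm. The tray empties into its near (-y) half, so the far half is the better place for the bush.
- tray_carry_grip (a point): Middle of the black carrying grip of the bail over the scrap tray: 94 mm long (tray x), 14 mm thick (y), 20 mm tall, 104 mm above the tray's underside. The loaded tray (about 0.8 kg) balances about under it. The bail's straps stand at x = 79..83 mm on both sides. At the start the tray stands at the right, spout (+y) roughly towards world +y.
- tray_tip_bar (a point): Middle of the round tipping bar behind the tray's closed end: 12 mm thick, 104 mm long (tray x), 120 mm behind (-y) and 74 mm below tray_carry_grip, 30 mm above the underside, 32 mm clear of the rear wall. 188 mm behind the pins and 16 mm above them; with the pins in the notches it swings on that arc, up and towards the bin.
- tray_pins (a point): Middle of the line of the tray's two side pins, 10 mm thick, out to x = 108 mm on both sides, with 18 mm wide collars out to x = 86 mm; 68 mm ahead (+y) of tray_carry_grip and 90 mm below it, 14 mm above the underside. The tray swings freely about it in the notches: scrap slides at 30 to 40 degrees, 60 empties it; from below 65 it falls back.
- tray_floor (a point): Middle of the tray's floor, upper face, 4 mm above its underside. The tray is a loose sheet-metal pan, 158 mm wide (x) and 185 mm long (y), open at +y (spout, 95 mm from here) and closed at -y (90 mm); walls 40 mm high, 24 mm at the spout. z up. Between tray and bin stand a pile of bolts, a leaning bar and the beam of the bench vise, all below 0.2 m: carry the tray over them.
- bush_middle (a point): Worn brass bush, a tube 52 mm in diameter and 94 mm long, 0.4 kg, lying on the bench in front; this point is its middle, 26 mm above the bench; y is along its length.
- elbow_middle (a point): Old black and brass-coloured hydraulic elbow union, 63x82x44 mm, scrap in the tray; this point is its middle.
- bearing_middle (a point): Worn ball bearing, 72 mm across, 18 mm thick, scrap in the tray; its middle.
- bolt_middle (a point): Black socket screw, 90 mm long, 16 mm head, scrap in the tray; its middle.
- screwdriver: Hand tool to be left alone: red-handled screwdriver, 27x224x25 mm, in front of the bin; origin under its middle, length along y.
- pliers: Hand tool to be left alone: green-handled pliers, 64x186x14 mm, front right of the bench; origin under its middle, length along y.

How it is judged (in metres and radians):
On the way, in this order (a step that is already met when the one before it is completed fails the run):
1. the loaded tray hangs by its pins in both notches, level, with its scrap still in it, and has been let go (distance between tray_pins and bin_notches below 0.01 m and angle between tray_floor's own z axis and vertical below 0.06 rad and x of elbow_middle in the frame of tray_floor between -0.08 and 0.08 m and y of elbow_middle in the frame of tray_floor between -0.09 and 0.1 m and z of each of elbow_middle, bearing_middle, bolt_middle in the frame of tray_floor below 0.085 m and x of bearing_middle in the frame of tray_floor between -0.08 and 0.08 m and y of bearing_middle in the frame of tray_floor between -0.09 and 0.1 m and x of bolt_middle in the frame of tray_floor between -0.08 and 0.08 m and y of bolt_middle in the frame of tray_floor between -0.09 and 0.1 m and contact force between the fingers and scrap_tray below 0.5 N), for 0.2 s.
2. the tray is tipped on its pins, at least 35 degrees, with the pins in the notches (angle between tray_floor's own z axis and vertical above 0.61 rad and distance between tray_pins and bin_notches below 0.014 m), for 0.1 s.
At the end, for the whole second after the job is handed in: Bush, elbow, bearing and screw all lie at rest in the scrap bin (middles within its walls and no higher than its rim), and the empty tray is back level (within 3 degrees) in the frame with its pin line within 10 mm of the notches, at rest (distance between tray_pins and bin_notches below 0.01 m and angle between tray_floor's own z axis and vertical below 0.06 rad and x of elbow_middle in the frame of bin_middle between -0.088 and 0.088 m and y of elbow_middle in the frame of bin_middle between -0.11 and 0.11 m and z of each of elbow_middle, bearing_middle, bolt_middle, bush_middle in the frame of bin_middle below 0.115 m and x of bearing_middle in the frame of bin_middle between -0.088 and 0.088 m and y of bearing_middle in the frame of bin_middle between -0.11 and 0.11 m and x of bolt_middle in the frame of bin_middle between -0.088 and 0.088 m and y of bolt_middle in the frame of bin_middle between -0.11 and 0.11 m and x of bush_middle in the frame of bin_middle between -0.088 and 0.088 m and y of bush_middle in the frame of bin_middle between -0.11 and 0.11 m and linear speed of each of elbow, old_bearing, old_bolt, bush, scrap_tray below 0.03 m/s); the robot touches nothing.
It fails at once if the screwdriver is moved by more than 3 cm (distance of screwdriver from where it was at the start of the episode above 0.03 m).
It fails at once if the pliers is moved by more than 3 cm (distance of pliers from where it was at the start of the episode above 0.03 m).
It also fails if it takes over 72 s, if anything falls off the work surface, if the arm or the gripper's body presses on something with over 40 N, if the wrist force passes 120 N, or if a joint passes its speed limit or range.

### The arm

A 6-joint arm with a two-finger parallel gripper is mounted at the origin on a cart in front of the work surface, level with it; the furniture and walls round the work are solid. World frame = base frame: x ahead of the robot, y to its left, z up, the work surface at z = 0. Lengths are in m, angles in degrees, forces in N, time in s.
With the tool pointing down it reaches from about 0.35 to 0.875 m from the base axis. Payload 4.2 kg.
Tool frame: the origin (TCP) lies on the centre line of the jaws, within the pads' length; the fingertips stand tip_reach ahead of it and the grasp point (between the pads) is the TCP (tip_reach is the distance from the TCP to the fingertips, in m); z points along the fingers, y is the line along which they close (so a half turn about z gives the same grasp; the last joint's range is limited). The gripper opens to 87 mm and grips with 3 to 60 N. Pads are 19 mm wide; open, the fingers measure 117 mm over their backs; the gripper's body (75 mm by 190 mm) begins 51 mm behind the grasp point.
Start: joints at [92.051, 22.042, 0.453, 0, -68.411, -14.817], TCP at [0.138, 0.61, 0.242] pointing down, gripper open.
Joint ranges: [-179.83, 179.83], [-69.29, 118.12], [-61.27, 80.66], [-181.25, 117.63], [-171.15, -9.14], [-177.46, 177.46]. Speed limits (degrees/s): [159.86, 159.86, 180, 180, 180, 180].

### API

Orientations are given as a 3x3 rotation matrix whose columns are the frame's x, y, z axes.
In Python, from station import sense, capture, finish_job, tip_reach gives the robot as it stands.
- The arm moves only by the tool arm_command, never from a script. Its argument "deltas" is a list of rows, each a list of 7 numbers: the turn, a rotation vector about the tool's x, y, z in rad, then the shift along the tool's x, y, z in cm, then the closure, from -1 (fully open) to 1 (shut), so that 0 is half open. In form: [[rx, ry, rz, dx, dy, dz, hand], ...]. A call has 1 to 8 rows; each row is the pose to reach, as a shift and turn from the pose commanded when the call began, along the tool's axes at that moment; what a row does not reach only later rows make up. A row lasts 1/12 s, in which the tool goes at most 41.7 mm and 7.16 degrees, less where a joint would pass 70% of its speed; a pose out of reach is approached as far as the arm can. A call with a gripper value outside its range is refused whole. The fingers move at their own pace and stop on an object; the grip force is fixed at half the most. Time passes only in rows, so rows that repeat a pose let the fingers close. It gives the time, the measured TCP pose, the force, the opening and the grip force at its end, in the units of the state.
- sense(): the state, without advancing time (a new reading comes with each control period).
- capture(name): name is "side" or "top" or "wrist"; returns a dict with "pixels" (400x640x3 uint8, blue, green, red), "fovy" (degrees; the focal length in pixels is half the picture's height over the tangent of half this angle, whatever the lens; pixels are square), "cx", "cy" (the principal point, pixels), "rvec" (rotation vector, rad) and "tvec" (3), from world to camera coordinates, as OpenCV has them. Camera axes: x right, y down, z forward; pixel columns grow to the right and rows downward; lengths in m; the calibration is good to about 2 mm. The wrist camera is an equidistant fisheye: a pixel r from the principal point sees the ray r / f radians off the axis. A picture is of the moment at which its call begins. There is no depth.
- finish_job(): hands the job in; it is judged then, once.
The state is a dict: "time_s": time; "joints": joint angles; "joint_velocities": joint speeds; "effort": joint torques, N m; "tcp_pos": TCP position; "ee_rot": TCP orientation; "wrist_force": force on the tool from outside, world axes, zero at the start; "moment": the same for the moment, N m; "gripper_width": opening from 0.0 (shut) to 1.0 (fully open); "gripper_force": force on a finger pad.
Only numpy, scipy, OpenCV 4.12 (cv2) and the standard library are available. Lean on these libraries where they do the work, as an engineer would, in place of code of your own. Each camera call takes 0.05 s, during which the arm holds its last target. There are 200 camera calls.

## Working session

There is one attempt and no reset: what is moved stays moved. The work goes in short steps, Python scripts to look and compute and a tool call to move; the robot and the scene stay as the last step left them, time stands still between calls to the robot, and variables do not carry over. Pictures are saved under pics/ and viewed, at most 10 in all, crops included, and the job is handed in when it is done.

Besides the shell and the picture viewer there is one more tool, called in YAML: its name, and indented under it one key for each argument. arm_command: Moves the arm, as the interface text tells. Its arguments: {"type":"object","properties":{"deltas":{"type":"array"}},"required":["deltas"]}

```bash
ls; mkdir -p pics; python3 - <<'E'
from station import *
import cv2
s=sense();print({k:(v if not hasattr(v,'round') else v) for k,v in s.items()},tip_reach)
for n in("side","top","wrist"):
    c=capture(n);cv2.imwrite(f"pics/{n}0.png",c["pixels"]);print(n,c["fovy"],c["cx"],c["cy"],c["rvec"],c["tvec"])
E
```

```text
pics
{'time_s': 0.0, 'joints': array([ 9.20503889e+01,  2.20902548e+01,  3.79422834e-01, -3.21544911e-02,
       -6.84095192e+01, -1.48134142e+01]), 'joint_velocities': array([-0.03120538,  0.04418437, -0.08440159,  0.07654729,  0.02954166,
        0.0064774 ]), 'effort': array([ 2.83865293e-04, -3.90660560e+01,  1.87398165e+01,  4.21975493e+00,
        1.09003464e-02, -1.98396319e-04]), 'tcp_pos': array([0.13794899, 0.60900722, 0.24045425]), 'ee_rot': array([[ 9.75246368e-01, -2.21120607e-01, -4.46340967e-04],
       [-2.21121055e-01, -9.75244069e-01, -2.11779381e-03],
       [ 3.29964712e-05,  2.16406610e-03, -9.99997658e-01]]), 'wrist_force': array([ 0.28077391, -0.13478503, -0.42434493]), 'moment': array([-0.03166309,  0.01876355,  0.00797203]), 'gripper_force': 0.0, 'gripper_width': 0.9996992892438251} 0.019
side 50.00368219685892 321.732386525771 198.0751511896702 [2.10231409 0.02313408 0.00415651] [-0.5140125   0.03290018  1.41318846]
top 46.89476678573219 314.896777065085 205.37141851389453 [ 2.1171313  -2.17660488  0.1543271 ] [-0.10844172  0.53159283  1.49942149]
wrist 65.70646984690485 320.0909019787023 200.7245809437908 [-1.85591568  2.32421591  0.28328076] [ 0.62449463 -0.02877446  0.39060618]
```

View pics/side0.png

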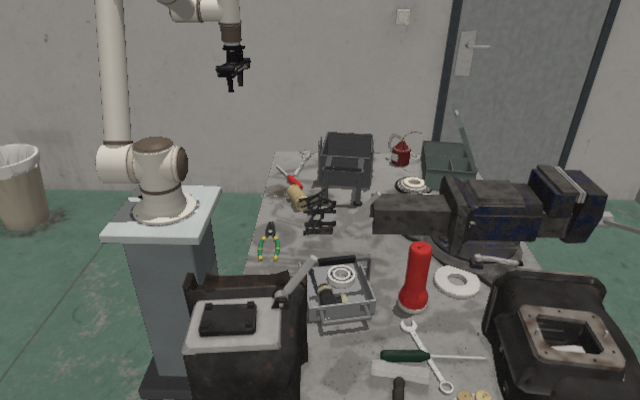

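View pics/top0.png

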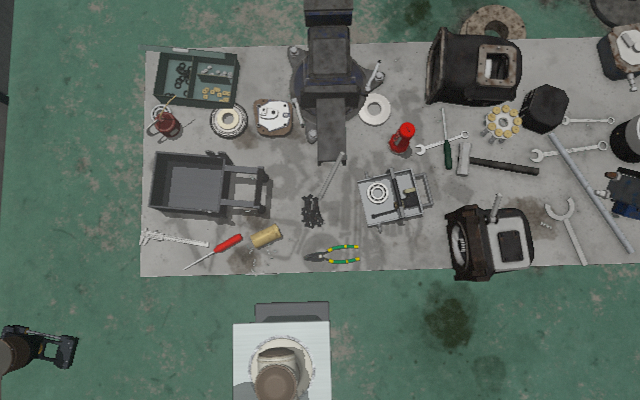

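The side view looks along +y. The tray is near (342,292), the bin and frame near (345,160), and the bush near (297,197). In the top view, up is +x and left is +y. There the tray is at (393,198), the bail bar at about (403,195), the bin at (190,185), the frame at (245,190), the bush at (266,236), the screwdriver at (215,250) and the pliers at (333,254). Next I'll zoom in to pick accurate pixels.

```bash
cat > h.py <<'E'
import numpy as np, cv2
from station import *
def ray(c,uv):
    R=cv2.Rodrigues(np.array(c["rvec"],float))[0];t=np.array(c["tvec"],float)
    f=200/np.tan(np.radians(c["fovy"]/2))
    d=np.array([(uv[0]-c["cx"])/f,(uv[1]-c["cy"])/f,1.])
    if c.get("fish"):
        r=np.hypot(d[0],d[1]);d=np.array([d[0]/r*np.sin(r),d[1]/r*np.sin(r),np.cos(r)])
    return -R.T@t,R.T@d
def onz(c,uv,z):
    o,d=ray(c,uv);return o+d*(z-o[2])/d[2]
def two(c1,u1,c2,u2):
    o1,d1=ray(c1,u1);o2,d2=ray(c2,u2)
    s=np.linalg.lstsq(np.c_[d1,-d2],o2-o1,rcond=None)[0]
    a=o1+d1*s[0];b=o2+d2*s[1];return (a+b)/2,np.linalg.norm(a-b)
def proj(c,P):
    R=cv2.Rodrigues(np.array(c["rvec"],float))[0];q=R@np.array(P,float)+np.array(c["tvec"],float)
    f=200/np.tan(np.radians(c["fovy"]/2))
    if c.get("fish"):
        th=np.arctan2(np.hypot(q[0],q[1]),q[2]);k=f*th/np.hypot(q[0],q[1]);return np.array([c["cx"]+k*q[0],c["cy"]+k*q[1]])
    return np.array([c["cx"]+f*q[0]/q[2],c["cy"]+f*q[1]/q[2]])
def cap(n):
    c=capture(n);c["fish"]=n=="wrist";return c
def move(P,R=None):
    "offset in tool axes cm, rotvec"
    s=sense();T=s["ee_rot"];d=T.T@(np.array(P)-s["tcp_pos"])*100
    w=np.zeros(3) if R is None else cv2.Rodrigues(T.T@R)[0].ravel()
    print("rv",w.round(3),"cm",d.round(2))
E
python3 - <<'E'
from h import *
def cr(im,x,y,w,h,s): return cv2.resize(im[y:y+h,x:x+w],None,fx=s,fy=s,interpolation=cv2.INTER_CUBIC)
t=cv2.imread("pics/top0.png")
a=cr(t,140,140,160,140,5); cv2.imwrite("pics/a.png",a[:600])
b=cr(t,350,160,90,70,8); cv2.imwrite("pics/b.png",b)
s=cv2.imread("pics/side0.png")
c=cr(s,300,250,80,75,8); cv2.imwrite("pics/c.png",c)
d=cr(s,300,120,90,90,6); cv2.imwrite("pics/d.png",d)
E
```

```text
(no output)
```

View pics/a.png

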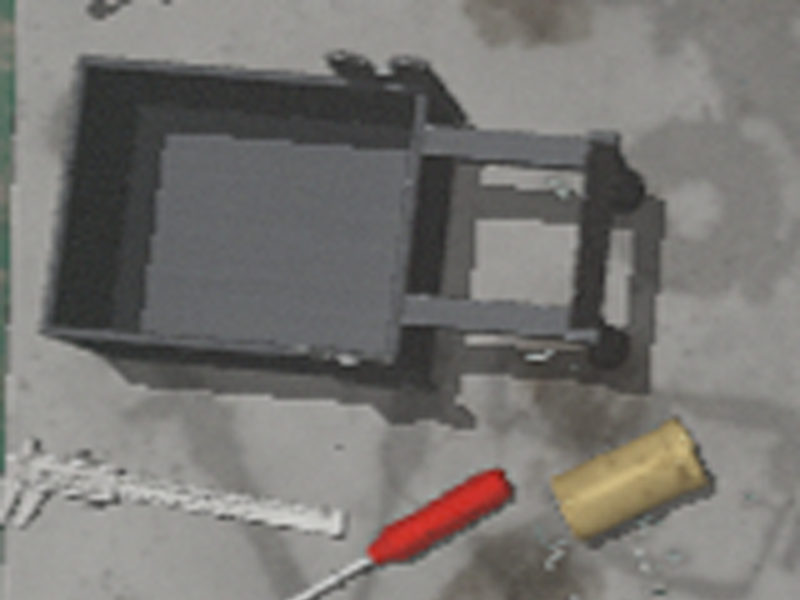

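View pics/b.png

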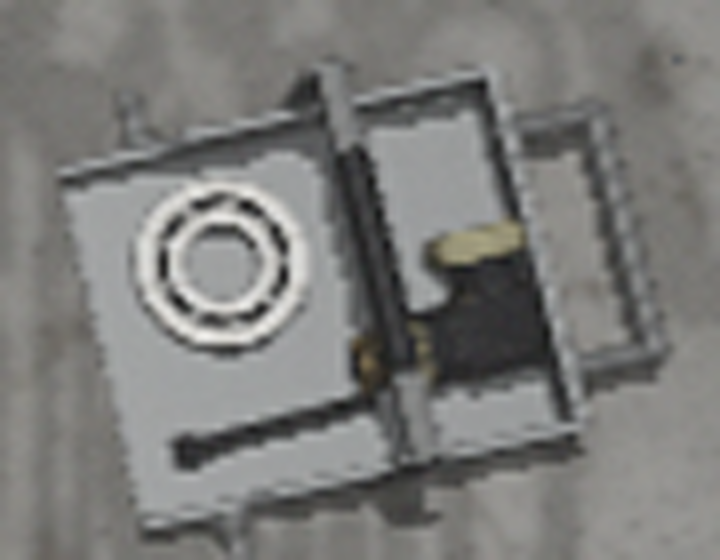

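In the crops, the bush axis runs from (565,510) to (690,455) and the rest bar from (605,135) to (583,335). The bin's inner rim corners are about (85,62), (420,95), (48,328) and (395,355). On the tray, the black grip runs from (350,150) to (402,365), the tip bar from (600,112) to (655,352), and the pins are at (130,115) and (232,540).

```bash
python3 - <<'E'
from h import *
t=cap("top");w=cap("wrist")
A=lambda x,y:((x+.5)/5+139.5,(y+.5)/5+139.5)
B=lambda x,y:((x+.5)/8+349.5,(y+.5)/8+159.5)
p=lambda n,P:print(n,np.round(P,4))
p("bush e1",onz(t,A(565,510),.026));p("bush e2",onz(t,A(690,455),.026))
for q in((82,60),(420,92),(46,330),(397,358)):p("rim",onz(t,A(*q),.115))
p("bar",onz(t,A(605,135),.1305));p("bar",onz(t,A(583,335),.1305))
g1=onz(t,B(350,150),.112);g2=onz(t,B(402,365),.112);p("grip",[g1,g2]);print(np.linalg.norm(g1-g2))
s1=onz(t,B(327,70),.107);s2=onz(t,B(425,455),.107);p("strap",[s1,s2,(s1+s2)/2]);print(np.linalg.norm(s1-s2))
b1=onz(t,B(600,112),.03);b2=onz(t,B(655,352),.03);p("tip",[b1,b2,(b1+b2)/2]);print(np.linalg.norm(b1-b2))
q1=onz(t,B(128,100),.014);q2=onz(t,B(235,560),.014);p("pins",[q1,q2,(q1+q2)/2]);print(np.linalg.norm(q1-q2))
hsv=cv2.cvtColor(t["pixels"],cv2.COLOR_BGR2HSV)
m=cv2.inRange(hsv,(15,80,80),(32,255,255));m[:225]=0;m[250:]=0;m[:,:248]=0;m[:,290:]=0
r=cv2.minAreaRect(cv2.findNonZero(m));print(r);p("bush",onz(t,r[0],.03))
cv2.imwrite("pics/w1.png",w["pixels"])
E
```

```text
bush e1 [0.4143 0.0872 0.026 ]
bush e2 [0.4486 0.0035 0.026 ]
rim [0.7065 0.384  0.115 ]
rim [0.6792 0.1662 0.115 ]
rim [0.5312 0.403  0.115 ]
rim [0.5071 0.1806 0.115 ]
bar [0.644  0.0458 0.1305]
bar [0.5163 0.0609 0.1305]
grip [[ 0.5981 -0.3761  0.112 ]
 [ 0.5108 -0.3922  0.112 ]]
0.08880331433779805
strap [[ 0.6322 -0.3694  0.107 ]
 [ 0.4752 -0.4003  0.107 ]
 [ 0.5537 -0.3848  0.107 ]]
0.15993239088840394
tip [[ 0.6279 -0.4971  0.03  ]
 [ 0.5248 -0.5138  0.03  ]
 [ 0.5764 -0.5055  0.03  ]]
0.10448405395157372
pins [[ 0.6422 -0.2997  0.014 ]
 [ 0.4438 -0.336   0.014 ]
 [ 0.543  -0.3179  0.014 ]]
0.20170163192673649
((265.45843505859375, 235.51869201660156), (13.815611839294434, 29.044700622558594), 65.77225494384766)
bush [0.433  0.0438 0.03  ]
```

View pics/w1.png

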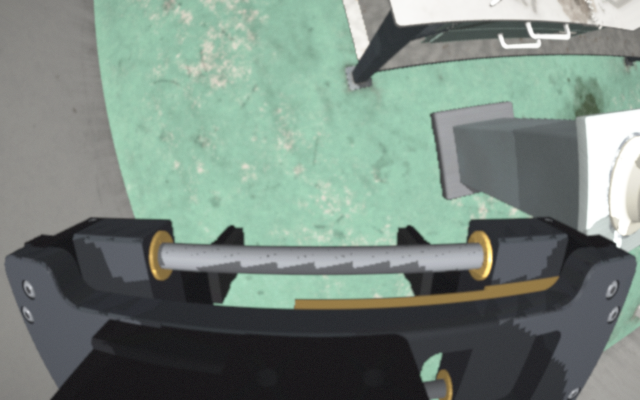

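The top view is consistent: the tip bar to the pins measures 0.191 m against the given 0.188 m, and the two notch estimates agree within 2 mm at (0.596, 0.195). Those estimates are good enough for an approach. I'll check for obstacles around the bush and plan the first move.

```bash
python3 - <<'E'
from h import *
t=cap("top");s=sense()
A=lambda x,y:((x+.5)/5+139.5,(y+.5)/5+139.5)
for n,uv,z in(("drvEnd",A(512,485),.012),("drvEnd2",A(495,470),.012),("pileL",(303,210),.03),("pileB",(310,228),.03),("pileT",(318,192),.03),("barT",(344,153),.1),("plierL",(305,257),.007),("ball",A(605,345),.08)):
    print(n,onz(t,uv,z).round(3))
w=cap("wrist");R=cv2.Rodrigues(np.array(w["rvec"]))[0];C=-R.T@w["tvec"]
print("cam in tool",(s["ee_rot"].T@(C-s["tcp_pos"])).round(3),(s["ee_rot"].T@R.T).round(2))
move([.44,.02,.25],np.array([[0,-1,0],[-1,0,0],[0,0,-1.]]).T.T@np.eye(3))
E
```

```text
drvEnd [0.433 0.125 0.012]
drvEnd2 [0.443 0.136 0.012]
pileL [ 0.515 -0.083  0.03 ]
pileB [ 0.454 -0.105  0.03 ]
pileT [ 0.575 -0.135  0.03 ]
barT [ 0.689 -0.222  0.1  ]
plierL [ 0.359 -0.085  0.007]
ball [0.517 0.053 0.08 ]
cam in tool [ 0.067 -0.001 -0.144] [[ 0.   -0.97 -0.24]
 [ 1.    0.    0.  ]
 [-0.   -0.24  0.97]]
rv [ 0.    -0.     1.348] cm [42.47 50.81 -0.84]
```

arm_command:
  deltas:
    - [0,0,0.12,2.7,3.2,0,-1]
    - [0,0,0.24,5.4,6.4,0,-1]
    - [0,0,0.35,8.1,9.6,0,-1]
    - [0,0,0.46,10.8,12.8,0,-1]
    - [0,0,0.57,13.4,16.0,0,-1]
    - [0,0,0.69,16.0,19.2,0,-1]
    - [0,0,0.8,18.6,22.4,0,-1]
    - [0,0,0.9,21.2,25.5,0,-1]

```text
time_s: 1.02
tcp_pos: [0.2888, 0.3119, 0.2418]
ee_rot: [[0.429, -0.903, 0.0], [-0.903, -0.429, 0.001], [-0.001, -0.001, -1.0]]
wrist_force: [0.0, 0.6, 1.4]
gripper_width: 1.001
gripper_force: 0.0
```

```bash
python3 - <<'E'
from h import *
move([.44,.01,.22],np.array([[0,-1,0],[-1,0,0],[0,0,-1.]]))
E
```

```text
rv [-0.     0.001  0.443] cm [33.76 -0.7   2.17]
```

arm_command:
  deltas:
    - [0,0,0.06,4.2,-0.1,0.3,-1]
    - [0,0,0.12,8.4,-0.2,0.6,-1]
    - [0,0,0.18,12.6,-0.3,0.9,-1]
    - [0,0,0.24,16.8,-0.4,1.2,-1]
    - [0,0,0.3,21,-0.5,1.5,-1]
    - [0,0,0.36,25.2,-0.6,1.8,-1]
    - [0,0,0.42,29.5,-0.7,2,-1]
    - [0,0,0.443,33.8,-0.7,2.2,-1]

```text
time_s: 1.68
tcp_pos: [0.4394, 0.0153, 0.2201]
ee_rot: [[0.003, -1.0, 0.001], [-1.0, -0.003, 0.0], [-0.0, -0.001, -1.0]]
wrist_force: [0.2, 1.9, 0.4]
gripper_width: 0.998
gripper_force: 0.0
```

arm_command:
  deltas:
    - [0,0,0,0,0,0,-1]
    - [0,0,0,0,0,0,-1]

```text
time_s: 1.85
tcp_pos: [0.4392, 0.0151, 0.2195]
ee_rot: [[-0.001, -1.0, -0.001], [-1.0, 0.001, -0.0], [0.0, 0.001, -1.0]]
wrist_force: [0.4, -0.5, 0.3]
gripper_width: 1.0
gripper_force: 0.0
```

```bash
python3 - <<'E'
from h import *
w=cap("wrist");cv2.imwrite("pics/w2.png",w["pixels"]);print(sense()["tcp_pos"])
hsv=cv2.cvtColor(w["pixels"],cv2.COLOR_BGR2HSV)
m=cv2.inRange(hsv,(15,80,80),(32,255,255))
n,l,st,c=cv2.connectedComponentsWithStats(m)
for i in range(1,n):
    if st[i,4]>300: print(st[i],onz(w,c[i],.035).round(3))
E
```

```text
[0.43880361 0.01641519 0.21964513]
[ 289  164   70   82 1287] [0.436 0.021 0.035]
[148 231  25  50 647] [0.647 0.103 0.035]
[468 231  25  50 654] [0.232 0.104 0.035]
[ 295  276  264   34 2713] [0.293 0.16  0.035]
```

View pics/w2.png

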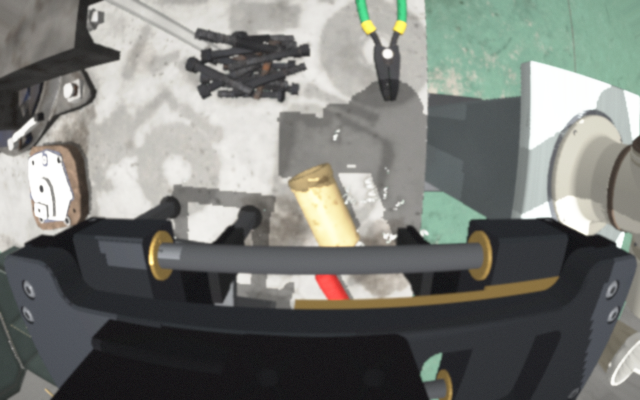

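The wrist view shows the bush with its near end face around (311,176) and its axis heading to (338,243). The bolt pile is at (250,65), the pliers at (387,55), and the rest-bar pads at (170,207) and (248,215). The screwdriver is partly hidden at (330,285).

```bash
python3 - <<'E'
from h import *
w=cap("wrist")
for n,uv,z in(("e2",(311,176),.026),("e2",(311,176),.035),("axis",(338,243),.035),("ballR",(248,215),.1305),("ballR",(248,215),.1),("ballL",(170,207),.1305)):print(n,onz(w,uv,z).round(4))
th=np.radians(25)
# lean body toward -y: tool z = (0, sin, -cos)
for th in(0,20,):
    a=np.radians(th);z=np.array([0,np.sin(a),-np.cos(a)]);yaw=np.radians(6)
    y=np.array([-np.cos(yaw),-np.sin(yaw),0]);z=z-y*(y@z);z/=np.linalg.norm(z);R=np.c_[np.cross(y,z),y,z];print(th)
    move([.441,.016,.15],R);move([.441,.016,.03],R)
E
```

```text
e2 [0.4498 0.0071 0.026 ]
e2 [0.4495 0.0056 0.035 ]
axis [0.4191 0.0826 0.035 ]
ballR [0.4975 0.0211 0.1305]
ballR [0.505  0.0302 0.1   ]
ballL [0.567  0.0149 0.1305]
0
rv [ 0.   0.  -0.1] cm [ 0.14 -0.24  6.98]
rv [ 0.   0.  -0.1] cm [ 0.14 -0.24 18.98]
20
rv [-0.017 -0.347 -0.099] cm [ 0.14 -0.24  6.98]
rv [-0.017 -0.347 -0.099] cm [ 0.14 -0.24 18.98]
```

```bash
python3 - <<'E'
from h import *
w=cap("wrist");t=cap("top")
A=lambda x,y:((x+.5)/5+139.5,(y+.5)/5+139.5)
print(two(w,(248,215),t,A(610,345)),two(w,(170,207),t,A(628,185)))
E
```

```text
(array([0.52598925, 0.0574435 , 0.01351775]), np.float64(0.0001747419156606464)) (array([0.63615974, 0.04764153, 0.00594198]), np.float64(0.006470035410010659))
```

```bash
cat >> h.py <<'E'
def tilted(yaw,tilt):
    "tool y at world angle yaw (deg); tool z leans from straight down by tilt deg so the body leans toward tool x"
    yw=np.radians(yaw);a=np.radians(tilt);y=np.array([np.cos(yw),np.sin(yw),0]);x0=np.cross(y,[0,0,-1.])
    z=np.array([0,0,-1.])*np.cos(a)-x0*np.sin(a);return np.c_[np.cross(y,z),y,z]
E
python3 - <<'E'
from h import *
R=tilted(-177,28);print(R.round(2))
move([.4445,.020,.12],R)
E
```

```text
[[ 0.05 -1.   -0.02]
 [-0.88 -0.05  0.47]
 [-0.47  0.   -0.88]]
rv [-0.011 -0.488 -0.044] cm [-0.15 -0.59 10.  ]
```

arm_command:
  deltas:
    - [0,-0.12,0,0,-0.1,2,-1]
    - [0,-0.24,-0.01,0,-0.2,4,-1]
    - [-0.01,-0.36,-0.03,-0.1,-0.4,6,-1]
    - [-0.01,-0.48,-0.04,-0.15,-0.6,8,-1]
    - [-0.01,-0.488,-0.044,-0.15,-0.6,10,-1]
    - [-0.01,-0.488,-0.044,-0.15,-0.6,10,-1]

```text
time_s: 2.55
tcp_pos: [0.443, 0.0189, 0.1162]
ee_rot: [[0.039, -0.999, -0.029], [-0.882, -0.048, 0.469], [-0.47, 0.008, -0.882]]
wrist_force: [-0.2, -0.0, 0.8]
gripper_width: 1.005
gripper_force: 0.0
```

```bash
python3 - <<'E'
from h import *
R=tilted(-177,28);print(sense()["tcp_pos"])
move([.4445,.020,.03],R)
w=cap("wrist");cv2.imwrite("pics/w3.png",w["pixels"][100:,150:500])
E
```

```text
[0.44296137 0.01891373 0.11623303]
rv [ 0.005  0.001 -0.008] cm [ 3.97 -0.22  7.66]
```

View pics/w3.png

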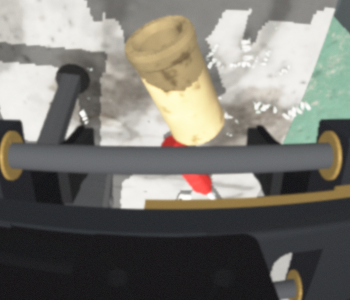

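The tube's end face is at crop (160,45), and its body runs between the two fingers at crop u≈80 and u≈262. That is well placed, so I'll descend and close.

arm_command:
  deltas:
    - [0,0,0,1,0,1.9,-1]
    - [0,0,0,2,-0.1,3.8,-1]
    - [0,0,0,3,-0.2,5.7,-1]
    - [0,0,-0.008,4,-0.2,7.6,-1]
    - [0,0,-0.008,4,-0.2,7.6,-1]
    - [0,0,-0.008,4,-0.2,7.6,0.5]
    - [0,0,-0.008,4,-0.2,7.6,0.5]
    - [0,0,-0.008,4,-0.2,7.6,0.5]

```text
time_s: 3.27
tcp_pos: [0.448, 0.0199, 0.0359]
ee_rot: [[0.056, -0.998, -0.02], [-0.882, -0.059, 0.468], [-0.468, -0.009, -0.884]]
wrist_force: [0.1, 0.8, -0.0]
gripper_width: 0.85
gripper_force: 0.4
```

arm_command:
  deltas:
    - [0,0,0,0,0,0,0.8]
    - [0,0,0,0,0,0,0.8]
    - [0,0,0,0,0,0,0.8]
    - [0,0,0,0,0,0,0.8]
    - [0,0,0,0,0,0,0.8]

```text
time_s: 3.68
tcp_pos: [0.4454, 0.0197, 0.0352]
ee_rot: [[0.053, -0.998, -0.026], [-0.881, -0.059, 0.47], [-0.471, -0.002, -0.882]]
wrist_force: [-4.1, -0.1, 8.2]
gripper_width: 0.71
gripper_force: 26.9
```

arm_command:
  deltas:
    - [0,0,0,-0.2,0,-0.5,1]
    - [0,0,0,-0.5,0,-1,1]
    - [0,0,0,-0.7,0,-1.5,1]
    - [0,0,0,-1.2,0,-2.5,1]
    - [0,0,0,-1.6,0,-3.5,1]
    - [0,0,0,-1.6,0,-3.5,1]

```text
time_s: 4.18
tcp_pos: [0.4485, 0.0166, 0.0748]
ee_rot: [[0.055, -0.998, -0.018], [-0.882, -0.057, 0.468], [-0.468, -0.01, -0.884]]
wrist_force: [0.7, -0.2, -4.8]
gripper_width: 0.604
gripper_force: 29.2
```

```bash
python3 - <<'E'
from h import *
s=sense();print(s["gripper_width"],s["gripper_force"],s["wrist_force"],s["tcp_pos"])
w=cap("wrist");sd=cap("side")
hsv=cv2.cvtColor(w["pixels"],cv2.COLOR_BGR2HSV)
m=cv2.inRange(hsv,(15,80,80),(32,255,255));m[245:]=0
print(cv2.minAreaRect(cv2.findNonZero(m)))
hs=cv2.resize(sd["pixels"][130:270,230:400],None,fx=3,fy=3)
cv2.imwrite("pics/w4.png",cv2.hconcat([cv2.resize(w["pixels"][100:300,200:450],(350,280)),cv2.resize(hs,(340,280))]))
E
```

```text
0.6037404391747718 29.21195416536648 [ 0.68778826 -0.22991307 -4.75047069] [0.44850989 0.01663831 0.07482908]
((320.0, 216.99998474121094), (229.99996948242188, 53.99999237060547), -0.0)
```

View pics/w4.png

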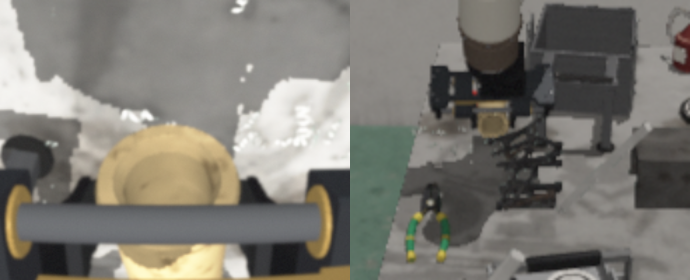

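The grip has aligned itself: the opening is 52.5 mm, the wrist carries 4.8 N, and the tube is held at one end. Next I'll lift it and work out the transfer into the bin.

arm_command:
  deltas:
    - [0,0,0,-1.5,0,-2.8,1]
    - [0,0,0,-3.3,-0.1,-6,1]
    - [0,0,0,-5.1,-0.1,-9.5,1]
    - [0,0,0,-6.9,-0.2,-13,1]
    - [0,0,0,-8.7,-0.2,-16.4,1]
    - [0,0,0,-8.7,-0.2,-16.4,1]

```text
time_s: 4.78
tcp_pos: [0.4512, 0.0164, 0.2657]
ee_rot: [[0.061, -0.998, -0.009], [-0.882, -0.058, 0.467], [-0.466, -0.021, -0.884]]
wrist_force: [1.9, -0.7, -3.7]
gripper_width: 0.588
gripper_force: 29.9
```

```bash
python3 - <<'E'
from h import *
R=tilted(173,28);s=sense();print(s["tcp_pos"],s["gripper_width"])
move([.608,.292,.26],R)
E
```

```text
[0.45124758 0.01635818 0.26572254] 0.5879195570436918
rv [ 0.066 -0.001  0.169] cm [-23.11 -17.23  13.24]
```

arm_command:
  deltas:
    - [0.01,0,0.02,-2.4,-1.8,1.4,1]
    - [0.02,0,0.05,-5.3,-4,3,1]
    - [0.03,0,0.07,-8.3,-6.2,4.8,1]
    - [0.04,0,0.1,-11.3,-8.4,6.5,1]
    - [0.05,0,0.12,-14.3,-10.6,8.2,1]
    - [0.06,0,0.14,-17.3,-12.8,9.9,1]
    - [0.066,0,0.169,-20.3,-15,11.6,1]
    - [0.066,0,0.169,-23.1,-17.2,13.2,1]

```text
time_s: 5.45
tcp_pos: [0.6036, 0.2941, 0.248]
ee_rot: [[-0.119, -0.992, 0.038], [-0.877, 0.123, 0.465], [-0.466, 0.021, -0.885]]
wrist_force: [1.2, -0.3, -3.9]
gripper_width: 0.591
gripper_force: 29.9
```

```bash
python3 - <<'E'
from h import *
R=tilted(173,28);s=sense();print(s["tcp_pos"],s["gripper_width"])
move([.608,.292,.145],R)
E
```

```text
[0.60357428 0.2940755  0.24802008] 0.5913342147139835
rv [ 0.018 -0.004 -0.011] cm [ 4.93 -0.69  9.03]
```

arm_command:
  deltas:
    - [0,0,0,1.2,-0.2,2.2,1]
    - [0.01,0,0,2.5,-0.4,4.5,1]
    - [0.01,0,-0.01,3.7,-0.5,6.8,1]
    - [0.018,0,-0.01,4.9,-0.7,9,1]
    - [0.018,0,-0.01,4.9,-0.7,9,1]
    - [0.018,0,-0.01,4.9,-0.7,9,1]
    - [0.018,0,-0.01,4.9,-0.7,9,-1]
    - [0.018,0,-0.01,4.9,-0.7,9,-1]

```text
time_s: 6.12
tcp_pos: [0.6119, 0.2912, 0.1516]
ee_rot: [[-0.103, -0.992, 0.067], [-0.876, 0.123, 0.466], [-0.471, -0.01, -0.882]]
wrist_force: [0.1, 0.7, -0.1]
gripper_width: 0.672
gripper_force: 0.0
```

arm_command:
  deltas:
    - [0,0,0,0,0,0,-1]
    - [0,0,0,0,0,0,-1]
    - [0,0,0,-1,0,-2,-1]
    - [0,0,0,-2,0,-4,-1]
    - [0,0,0,-4,0,-8,-1]
    - [0,0,0,-6,0,-12,-1]
    - [0,0,0,-6,0,-12,-1]
    - [0,0,0,-6,0,-12,-1]

```text
time_s: 6.78
tcp_pos: [0.6106, 0.288, 0.2895]
ee_rot: [[-0.101, -0.992, 0.071], [-0.875, 0.123, 0.469], [-0.474, -0.015, -0.881]]
wrist_force: [-0.4, -0.2, -1.0]
gripper_width: 0.995
gripper_force: 0.0
```

```bash
python3 - <<'E'
from h import *
s=sense();print(s["tcp_pos"],s["gripper_width"],s["wrist_force"])
w=cap("wrist");t=cap("top")
for n,c in(("w",w),("t",t)):
    hsv=cv2.cvtColor(c["pixels"],cv2.COLOR_BGR2HSV)
    m=cv2.inRange(hsv,(15,70,70),(32,255,255))
    k,l,st,ce=cv2.connectedComponentsWithStats(m)
    for i in range(1,k):
        if st[i,4]>40: print(n,st[i],onz(c,ce[i],.04).round(3))
cv2.imwrite("pics/w5.png",w["pixels"])
# candidate move toward a look-at pose for the notches
print(s["joints"].round(1))
E
```

```text
[0.61055663 0.28796413 0.2895222 ] 0.9954530395774328 [-0.39525377 -0.19308954 -1.02450958]
w [ 299   56   44   85 1714] [0.612 0.303 0.04 ]
w [ 95 181  75  17 211] [0.959 0.419 0.04 ]
w [148 230  25  51 693] [0.99  0.589 0.04 ]
w [468 230  25  52 702] [0.333 0.657 0.04 ]
w [ 294  276  265   34 2898] [0.416 0.803 0.04 ]
w [436 369  17  31 272] [0.153 1.799 0.04 ]
t [210  87  12  10  55] [0.935 0.208 0.04 ]
t [502 105   7   8  44] [ 0.847 -0.785  0.04 ]
t [488 107  13  14  90] [ 0.83  -0.744  0.04 ]
t [510 109   9   8  49] [ 0.831 -0.812  0.04 ]
t [514 117   8   8  55] [ 0.801 -0.824  0.04 ]
t [488 123   8   7  46] [ 0.785 -0.734  0.04 ]
t [495 126  24  12 144] [ 0.764 -0.784  0.04 ]
t [169 176  12  10  76] [0.627 0.345 0.04 ]
t [183 178  18  15 223] [0.611 0.288 0.04 ]
[ 28.3  19.9   8.5 -25.1 -63.1 -26.7]
```

The bush now lies in the bin at about (0.612, 0.31). Next I'll square up over the notches to measure them from close by.

```bash
python3 - <<'E'
from h import *
move([.600,.225,.27],tilted(173,0))
E
```

```text
rv [-0.006  0.489  0.001] cm [ 6.2   0.09 -1.77]
```

arm_command:
  deltas:
    - [0,0.08,0,1,0,-0.3,-1]
    - [0,0.2,0,2,0,-0.6,-1]
    - [0,0.3,0,3,0,-1,-1]
    - [0,0.4,0,5,0,-1.5,-1]
    - [-0.006,0.489,0,6.2,0.1,-1.8,-1]
    - [-0.006,0.489,0,6.2,0.1,-1.8,-1]
    - [-0.006,0.489,0,6.2,0.1,-1.8,-1]
    - [-0.006,0.489,0,6.2,0.1,-1.8,-1]

```text
time_s: 7.55
tcp_pos: [0.6, 0.225, 0.2683]
ee_rot: [[-0.122, -0.993, -0.002], [-0.993, 0.122, -0.0], [0.0, 0.002, -1.0]]
wrist_force: [-0.0, -0.7, 0.4]
gripper_width: 0.997
gripper_force: 0.0
```

```bash
python3 - <<'E'
from h import *
w=cap("wrist");s=sense();print(s["tcp_pos"],s["ee_rot"].round(3))
np.save("w6.npy",w,allow_pickle=True)
n=np.array([.5965,.195,.145]);X=np.array([.993,-.117,0]);Y=np.array([.117,.993,0])
for x in(-.093,.093):
    for z in(.145,.171):print(x,z,proj(w,[*(n+x*X)[:2],z]).round(1))
print(proj(w,n-Y*.142-[0,0,.0145]))
im=cv2.resize(w["pixels"][60:260,120:520],None,fx=2,fy=2,interpolation=cv2.INTER_CUBIC)
im=cv2.convertScaleAbs(im,alpha=2.2,beta=20)
cv2.imwrite("pics/w6.png",im)
E
```

```text
[0.60024376 0.22480652 0.26888237] [[-0.122 -0.993 -0.002]
 [-0.993  0.122  0.   ]
 [ 0.     0.002 -1.   ]]
-0.093 0.145 [423.7 166.3]
-0.093 0.171 [433.7 170.6]
0.093 0.145 [217.5 167.3]
0.093 0.171 [207.7 171.7]
[319.95415483  12.87042334]
```

View pics/w6.png

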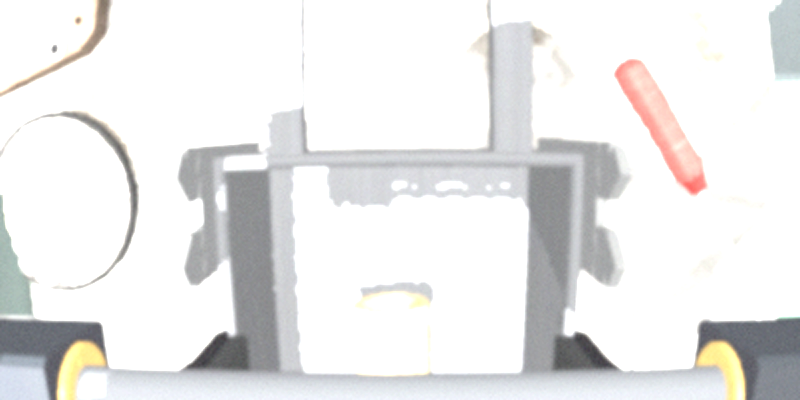

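The view is clear. The left cheek's lips are at crop (195,170) and (200,258), and the right cheek's at (612,170) and (608,255). The gaps between them are centred near (205,215) and (605,212), so the notch line is within about 1–2 px of my prediction. The symmetric lip edges will refine this.

```bash
python3 - <<'E'
from h import *
w=np.load("w6.npy",allow_pickle=True).item();g=cv2.cvtColor(w["pixels"],cv2.COLOR_BGR2GRAY).astype(float)
def edge(seg,thr):  # first crossing from bright to dark
    i=np.argmax(seg<thr);return i-1+(seg[i-1]-thr)/(seg[i-1]-seg[i])
for v in range(136,210,3):
    l=g[v,195:240];r=g[v,405:450][::-1]
    try:
        eL=195+edge(l,75);eR=449-edge(r,75);P=(onz(w,(eL,v),.16)+onz(w,(eR,v),.16))/2
        print(v,round(eL,1),round(eR,1),P.round(4),l[5],r[5])
    except Exception as e:print(v,"x")
for u in(207,212,216,219,222,419,423,427,430,433): print(u,g[132:206:2,u].astype(int))
E
```

```text
136 213.9 426.0 [0.5937 0.1668 0.16  ] 206.0 229.0
139 211.6 426.9 [0.5946 0.1692 0.16  ] 224.0 232.0
142 210.7 427.9 [0.5949 0.1717 0.16  ] 231.0 229.0
145 209.8 428.5 [0.5953 0.1742 0.16  ] 233.0 214.0
148 209.5 429.0 [0.5956 0.1767 0.16  ] 232.0 129.0
151 210.5 427.7 [0.596  0.1793 0.16  ] 235.0 112.0
154 211.9 426.2 [0.5964 0.1819 0.16  ] 237.0 124.0
157 213.6 424.4 [0.5967 0.1845 0.16  ] 233.0 132.0
160 221.6 416.3 [0.5971 0.1872 0.16  ] 233.0 131.0
163 221.9 416.4 [0.5972 0.1898 0.16  ] 232.0 132.0
166 222.0 416.5 [0.5975 0.1923 0.16  ] 230.0 136.0
169 222.2 416.5 [0.5977 0.1949 0.16  ] 233.0 140.0
172 221.9 416.5 [0.5981 0.1974 0.16  ] 236.0 142.0
175 220.9 421.4 [0.5967 0.2002 0.16  ] 238.0 145.0
178 216.5 422.5 [0.5985 0.2025 0.16  ] 239.0 144.0
181 215.9 423.4 [0.5987 0.2052 0.16  ] 241.0 145.0
184 215.2 424.1 [0.599  0.2078 0.16  ] 240.0 144.0
187 214.4 425.0 [0.5993 0.2104 0.16  ] 239.0 142.0
190 213.6 425.6 [0.5997 0.213  0.16  ] 239.0 141.0
193 212.7 426.2 [0.6001 0.2156 0.16  ] 233.0 138.0
196 213.0 425.6 [0.6006 0.2182 0.16  ] 239.0 136.0
199 214.1 424.4 [0.601  0.220
[... 1034 characters left out ...]
07 105  97  75  68  69  69  67  68  70  68  68  68  67  69  68  83 127
 145]
423 [ 76  74  70  67  67  66  65  66  66  69  67  67  68  73 104 118 120 124
 121 128 128  92  82  78  73  69  67  68  67  67  65  68  68  71  75  91
 126]
427 [106  91  82  76  70  69  67  66  68  70  77  80  83  87 120 142 143 147
 148 150 147 127 105  99  99 100 100  98  93  89  84  83  85  89  90  94
 121]
430 [134 104 103 100 101 100  95  87  82  83  83  84  92 113 135 143 145 145
 146 147 147 147 141 135 126 115 107 103 100 101 101  98  92  99 110 127
 139]
433 [219 166 123 112 105 103 102  99  89  88 100 114 128 136 142 145 147 145
 145 144 146 142 144 145 146 147 144 143 136 130 121 123 132 137 141 143
 143]
```

The notches are at (0.597, 0.195, 0.145) with the frame yawed −6.7°, and the top view agrees within about 1 mm. Now to the tray grip at (0.5546, −0.385), with the tool's closing line along tray y.

```bash
python3 - <<'E'
from h import *
move([.5546,-.385,.25],tilted(100.3,0))
E
```

```text
rv [ 1.000e-03 -1.000e-03  1.269e+00] cm [61.08 -2.91  1.89]
```

arm_command:
  deltas:
    - [0,0,0.06,3,-0.1,0,-1]
    - [0,0,0.16,7,-0.3,0,-1]
    - [0,0,0.26,11,-0.5,0,-1]
    - [0,0,0.36,15,-0.7,0,-1]
    - [0,0,0.46,19,-0.9,0,-1]
    - [0,0,0.56,23,-1.1,0,-1]
    - [0,0,0.66,27,-1.3,0,-1]
    - [0,0,0.74,31,-1.5,0,-1]

```text
time_s: 8.27
tcp_pos: [0.577, -0.0869, 0.2705]
ee_rot: [[-0.762, -0.647, 0.001], [-0.647, 0.762, -0.0], [-0.0, -0.001, -1.0]]
wrist_force: [0.1, 0.1, -0.3]
gripper_width: 0.998
gripper_force: 0.0
```

```bash
python3 - <<'E'
from h import *
move([.5546,-.385,.25],tilted(100.3,0))
E
```

```text
rv [-0.001  0.001  0.524] cm [ 21.   -21.27   2.05]
```

arm_command:
  deltas:
    - [0,0,0.07,2.8,-2.8,0.2,-1]
    - [0,0,0.15,5.6,-5.6,0.5,-1]
    - [0,0,0.23,8.4,-8.4,0.8,-1]
    - [0,0,0.31,11.2,-11.2,1,-1]
    - [0,0,0.39,14,-14,1.3,-1]
    - [0,0,0.47,16.8,-16.8,1.6,-1]
    - [0,0,0.524,19.4,-19.6,1.9,-1]
    - [0,0,0.524,21,-21.3,2.05,-1]

```text
time_s: 8.93
tcp_pos: [0.5557, -0.3871, 0.2495]
ee_rot: [[-0.984, -0.179, -0.0], [-0.179, 0.984, -0.002], [0.0, -0.002, -1.0]]
wrist_force: [1.6, 0.1, 0.7]
gripper_width: 0.999
gripper_force: 0.0
```

arm_command:
  deltas:
    - [0,0,0,0,0,0,-1]
    - [0,0,0,0,0,0,-1]

```text
time_s: 9.1
tcp_pos: [0.556, -0.3848, 0.2493]
ee_rot: [[-0.984, -0.181, -0.001], [-0.181, 0.984, -0.001], [0.001, -0.001, -1.0]]
wrist_force: [0.3, 0.9, 0.1]
gripper_width: 1.005
gripper_force: 0.0
```

```bash
python3 - <<'E'
from h import *
s=sense();print(s["tcp_pos"],s["ee_rot"].round(3))
move([.5546,-.385,.107],tilted(100.3,0))
w=cap("wrist");np.save("w7.npy",w,allow_pickle=True)
X=np.array([.984,.179,0]);Y=np.array([-.179,.984,0]);G=np.array([.5546,-.385,.104])
for n,p in(("pin-",G+.068*Y-.108*X-[0,0,.09]),("barEnd-",G-.12*Y-.052*X-[0,0,.074]),("strap-",G-.083*X),("gripEnd-",G-.047*X),("rearcorner-",G-.088*Y-.079*X-[0,0,.06])):print(n,proj(w,p).round(1))
cv2.imwrite("pics/w7.png",cv2.resize(w["pixels"][0:260,100:540],None,fx=1.8,fy=1.8,interpolation=cv2.INTER_CUBIC))
E
```

```text
[ 0.55599846 -0.38480472  0.24928518] [[-0.984 -0.181 -0.001]
 [-0.181  0.984 -0.001]
 [ 0.001 -0.001 -1.   ]]
rv [-0.001 -0.001  0.002] cm [ 0.13  0.02 14.23]
pin- [376.1  90.2]
barEnd- [220.8 136.9]
strap- [320.4 104.1]
gripEnd- [320.3 142.6]
rearcorner- [242.9 113. ]
```

```bash
python3 - <<'E'
from h import *
w=np.load("w7.npy",allow_pickle=True).item();g=cv2.cvtColor(w["pixels"],cv2.COLOR_BGR2GRAY)
print("v90-170 at u320",g[90:172:2,320]);print("v95-120 u320",g[95:120,320])
for v in (120,130,150,165):print("row",v,"u295-345",g[v,295:346:2])
print("tipbar col v120-160 by u");
for u in(215,218,221,224,227):print(u,g[118:160:2,u])
for v in(80,85,90,95,100):print("pin row",v,g[v,360:394:2])
E
```

```text
v90-170 at u320 [191 192 188 175 129 111 118 113 110 116 116 115 115 118 115 117 117 116
 116 115 115 116 114 114 114 115 114 103  57  37  37  37  40  39  37  38
  38  39  35  38  37]
v95-120 u320 [183 175 158 129 113 111 115 118 115 113 109 110 113 116 116 116 116 115
 116 115 117 118 116 115 118]
row 120 u295-345 [153 153 155 154 155 156 153 151 123 114 117 116 117 113 116 152 155 156
 155 155 154 154 154 153 154 153]
row 130 u295-345 [153 153 154 152 154 154 153 151 121 113 115 116 116 115 114 148 154 154
 153 153 153 154 154 154 153 153]
row 150 u295-345 [ 69 129 156 158 157 136  94  74  38  36  39  39  38  39  46 117 151 150
 152 150 152 151 151 151 151 152]
row 165 u295-345 [ 46  82 134 144 144 140 108  84  54  36  39  40  41  38  40  97 143 149
 150 148 150 149 151 151 150 149]
tipbar col v120-160 by u
215 [227 227 222 222 226 226 224 222 217 176 128 123 124 123 129 130 128 129
 131 134 139]
218 [163 161 147 152 165 147 143 155 138 106 109 109 109 108 109 108 110 107
 111 107 109]
221 [136 138 138 137 136 139 138 135 125 104 107 102  94  94  93  95  95  97
  96  97  96]
224 [134 137 135 135 139 137 139 136 129 104 108 102  92 105 108 106 105 106
 105 101 100]
227 [137 135 134 132 131 132 131 133 125 106 110 101  95 124 131 129 130 131
 130 128 126]
pin row 80 [219 224 227 230 231 226 217 205 188 174 171 167 157 169 186 193 151]
pin row 85 [208 220 224 226 227 226 223 219 200 181 177 169 168 171 161 133 120]
pin row 90 [213 225 227 227 211 182 179 192 207 204 190 180 176 161 119 110 117]
pin row 95 [205 212 209 178 127 115 162 202 175 177 199 195 156 110 103 103 108]
pin row 100 [197 187 178 164 112 113 162 205 178 170 169 143 118 115 108 104 106]
```

Tip bar end edge is at v≈136.5 against 136.9 predicted, so tray x is good to about 1 mm. The grip sits about 2 mm nearer −y than predicted. I'll descend and grip.

arm_command:
  deltas:
    - [0,0,0,0.05,-0.1,3,-1]
    - [0,0,0,0.1,-0.2,6,-1]
    - [0,0,0,0.1,-0.2,9,-1]
    - [0,0,0,0.1,-0.2,12,-1]
    - [0,0,0,0.1,-0.2,14,-1]
    - [0,0,0,0.1,-0.2,14,-1]
    - [0,0,0,0.1,-0.2,14,1]
    - [0,0,0,0.1,-0.2,14,1]

```text
time_s: 9.82
tcp_pos: [0.5574, -0.3855, 0.112]
ee_rot: [[-0.983, -0.186, 0.002], [-0.186, 0.983, -0.004], [-0.001, -0.004, -1.0]]
wrist_force: [0.7, -0.1, 0.5]
gripper_width: 0.92
gripper_force: 0.0
```

arm_command:
  deltas:
    - [0,0,0,0,0,0,1]
    - [0,0,0,0,0,0,1]
    - [0,0,0,0,0,0,1]
    - [0,0,0,0,0,0,1]
    - [0,0,0,0,0,0,1]
    - [0,0,0,0,0,0,1]

```text
time_s: 10.32
tcp_pos: [0.5558, -0.3857, 0.1099]
ee_rot: [[-0.983, -0.184, -0.001], [-0.184, 0.983, -0.002], [0.002, -0.002, -1.0]]
wrist_force: [0.0, 0.1, 0.1]
gripper_width: 0.476
gripper_force: 0.0
```

arm_command:
  deltas:
    - [0,0,0,0,0,0,1]
    - [0,0,0,0,0,0,1]
    - [0,0,0,0,0,0,1]
    - [0,0,0,0,0,0,1]
    - [0,0,0,0,0,0,1]
    - [0,0,0,0,0,0,1]

```text
time_s: 10.82
tcp_pos: [0.556, -0.386, 0.1096]
ee_rot: [[-0.983, -0.184, -0.001], [-0.184, 0.983, -0.002], [0.002, -0.002, -1.0]]
wrist_force: [0.4, -1.6, -1.1]
gripper_width: 0.155
gripper_force: 30.0
```

arm_command:
  deltas:
    - [0,0,0,0,0,0,1]
    - [0,0,0,0,0,-0.2,1]
    - [0,0,0,0,0,-0.5,1]
    - [0,0,0,0,0,-1,1]
    - [0,0,0,0,0,-1.6,1]
    - [0,0,0,0,0,-2.2,1]
    - [0,0,0,0,0,-3,1]
    - [0,0,0,0,0,-3,1]

```text
time_s: 11.48
tcp_pos: [0.557, -0.3862, 0.1423]
ee_rot: [[-0.983, -0.185, 0.002], [-0.185, 0.983, -0.004], [-0.001, -0.004, -1.0]]
wrist_force: [1.8, -1.0, -6.0]
gripper_width: 0.155
gripper_force: 30.0
```

arm_command:
  deltas:
    - [0,0,0,0,0,-0.8,1]
    - [0,0,0,0,0,-2.5,1]
    - [0,0,0,0,0,-5,1]
    - [0,0,0,0,0,-8,1]
    - [0,0,0,0,0,-11,1]
    - [0,0,0,0,0,-14,1]
    - [0,0,0,0,0,-17,1]
    - [0,0,0,0,0,-19,1]

```text
time_s: 12.15
tcp_pos: [0.5563, -0.3855, 0.334]
ee_rot: [[-0.983, -0.184, 0.002], [-0.184, 0.983, -0.004], [-0.001, -0.005, -1.0]]
wrist_force: [0.8, -1.8, -6.1]
gripper_width: 0.162
gripper_force: 30.0
```

arm_command:
  deltas:
    - [0,0,0,0,0,-1,1]
    - [0,0,0,0,0,-1.2,1]
    - [0,0,0,0,0,-1.2,1]

```text
time_s: 12.4
tcp_pos: [0.556, -0.3848, 0.3411]
ee_rot: [[-0.983, -0.184, -0.002], [-0.184, 0.983, -0.001], [0.002, -0.0, -1.0]]
wrist_force: [-0.5, 0.6, -7.8]
gripper_width: 0.153
gripper_force: 30.0
```

```bash
python3 - <<'E'
from h import *
s=sense();print(s["tcp_pos"],s["ee_rot"].round(3),s["wrist_force"],s["moment"],s["joints"].round(1))
n=np.array([.597,.195]);Y=np.array([.117,.993])
g=n-.068*Y;print(g);move([*g,.36],tilted(83.3,0))
E
```

```text
[ 0.55597807 -0.38479149  0.3411285 ] [[-0.983 -0.184 -0.002]
 [-0.184  0.983 -0.001]
 [ 0.002 -0.    -1.   ]] [-0.539444    0.57868921 -7.81411795] [ 0.10768013 -0.17964769 -0.01758219] [-21.   24.9  18.8   0.1 -84.  -58.4]
[0.589044 0.127476]
rv [-0.001 -0.002  0.302] cm [-12.67  49.74  -1.92]
```

arm_command:
  deltas:
    - [0,0,0.01,-0.2,0.7,0,1]
    - [0,0,0.02,-0.6,2.2,-0.2,1]
    - [0,0,0.03,-1.2,4.5,-0.5,1]
    - [0,0,0.05,-1.9,7.5,-0.8,1]
    - [0,0,0.07,-2.7,10.5,-1.1,1]
    - [0,0,0.09,-3.4,13.5,-1.4,1]
    - [0,0,0.11,-4.2,16.5,-1.7,1]
    - [0,0,0.13,-5,19.5,-2,1]

```text
time_s: 13.07
tcp_pos: [0.5685, -0.1821, 0.359]
ee_rot: [[-0.999, -0.054, -0.006], [-0.054, 0.999, -0.001], [0.006, -0.0, -1.0]]
wrist_force: [1.4, 0.2, -7.2]
gripper_width: 0.158
gripper_force: 30.0
```

```bash
python3 - <<'E'
from h import *
s=sense();print(s["tcp_pos"],s["wrist_force"])
n=np.array([.597,.195]);Y=np.array([.117,.993])
g=n-.068*Y;move([*g,.36],tilted(83.3,0))
E
```

```text
[ 0.56851291 -0.1821168   0.35898264] [ 1.37604304  0.22083517 -7.18394387]
rv [-0.001 -0.006  0.171] cm [-3.71 30.8  -0.13]
```

arm_command:
  deltas:
    - [0,-0.002,0.02,-0.4,3,0,1]
    - [0,-0.003,0.04,-0.8,6,0,1]
    - [0,-0.004,0.06,-1.2,9,-0.1,1]
    - [0,-0.005,0.08,-1.6,12.5,-0.1,1]
    - [0,-0.005,0.1,-2,16,-0.1,1]
    - [0,-0.005,0.12,-2.4,19.5,-0.1,1]
    - [0,-0.005,0.14,-2.8,22.5,-0.1,1]
    - [0,-0.005,0.16,-3.2,25,-0.1,1]

```text
time_s: 13.73
tcp_pos: [0.5864, 0.0699, 0.3594]
ee_rot: [[-0.995, 0.104, -0.001], [0.104, 0.995, -0.002], [0.001, -0.002, -1.0]]
wrist_force: [1.0, -1.4, -7.6]
gripper_width: 0.162
gripper_force: 30.0
```

arm_command:
  deltas:
    - [0,0,0,0,0.5,0,1]
    - [0,0,0,0,1,0,1]
    - [0,0,0,0,1.2,0,1]
    - [0,0,0,0,1.2,0,1]
    - [0,0,0,0,1.2,0,1]
    - [0,0,0,0,1.2,0,1]

```text
time_s: 14.23
tcp_pos: [0.5888, 0.078, 0.3617]
ee_rot: [[-0.994, 0.106, 0.003], [0.106, 0.994, -0.002], [-0.003, -0.002, -1.0]]
wrist_force: [0.9, 0.3, -6.4]
gripper_width: 0.156
gripper_force: 30.0
```

```bash
python3 - <<'E'
from h import *
s=sense();print(s["tcp_pos"],s["wrist_force"],s["moment"],s["ee_rot"].round(3),s["gripper_width"])
n=np.array([.597,.195]);Y=np.array([.117,.993]);X=np.array([.993,-.117])
g=n-.068*Y+.0014*X;move([*g,.29],tilted(83.3,0));move([*g,.36],tilted(83.3,0))
E
```

```text
[0.5887727  0.0779996  0.36166961] [ 0.87349025  0.28808162 -6.40593721] [ 0.01015599 -0.1782522   0.05187964] [[-0.994  0.106  0.003]
 [ 0.106  0.994 -0.002]
 [-0.003 -0.002 -1.   ]] 0.15636044394449017
rv [-0.002  0.003  0.011] cm [0.38 4.94 7.16]
rv [-0.002  0.003  0.011] cm [0.36 4.92 0.16]
```

arm_command:
  deltas:
    - [0,0,0,0,1,1,1]
    - [0,0,0.005,0.1,2,2,1]
    - [0,0,0.01,0.2,3,3,1]
    - [0,0,0.011,0.3,4,4.5,1]
    - [0,0,0.011,0.37,4.6,5.8,1]
    - [0,0,0.011,0.37,4.9,6.6,1]
    - [0,0,0.011,0.37,4.9,6.6,1]
    - [0,0,0.011,0.37,4.9,6.6,1]

```text
time_s: 14.9
tcp_pos: [0.5904, 0.1282, 0.2949]
ee_rot: [[-0.993, 0.115, 0.002], [0.115, 0.993, -0.003], [-0.002, -0.003, -1.0]]
wrist_force: [0.6, 0.6, -7.0]
gripper_width: 0.156
gripper_force: 30.0
```

```bash
python3 - <<'E'
from h import *
s=sense();print(s["tcp_pos"],s["wrist_force"],s["ee_rot"].round(3))
w=cap("wrist");np.save("w8.npy",w,allow_pickle=True)
t=s["tcp_pos"];T=s["ee_rot"];X=-T[:,0];Y=T[:,1]
pz=t[2]-.0958;p=t-.0014*X+.068*Y;p[2]=pz;n=np.array([.597,.195,.145]);NX=np.array([.993,-.117,0])
print("pins est",p,"notch",n)
for k,q in(("pin end",p-.108*X),("collar end",p-.086*X),("cheek in",n-.09*NX),("cheek out",n-.096*NX),("cheek out .171",n-.096*NX+[0,0,.026])):print(k,proj(w,q).round(1))
u,v=proj(w,p-.1*X).astype(int);print(u,v)
a=cv2.resize(w["pixels"][max(0,v-60):v+60,u-80:u+80],(800,600),interpolation=cv2.INTER_CUBIC);print(u-80,max(0,v-60))
cv2.imwrite("pics/w8.png",cv2.convertScaleAbs(a,alpha=1.3))
E
```

```text
[0.59042965 0.12819671 0.29489346] [ 0.59324137  0.62107758 -7.04425598] [[-0.993  0.115  0.002]
 [ 0.115  0.993 -0.003]
 [-0.002 -0.003 -1.   ]]
pins est [0.59685327 0.19590676 0.19909346] notch [0.597 0.195 0.145]
pin end [406.8  71. ]
collar end [406.9  98.2]
cheek in [391.   98.7]
cheek out [391.   92.5]
cheek out .171 [397.6  89.7]
406 80
326 20
```

View pics/w8.png

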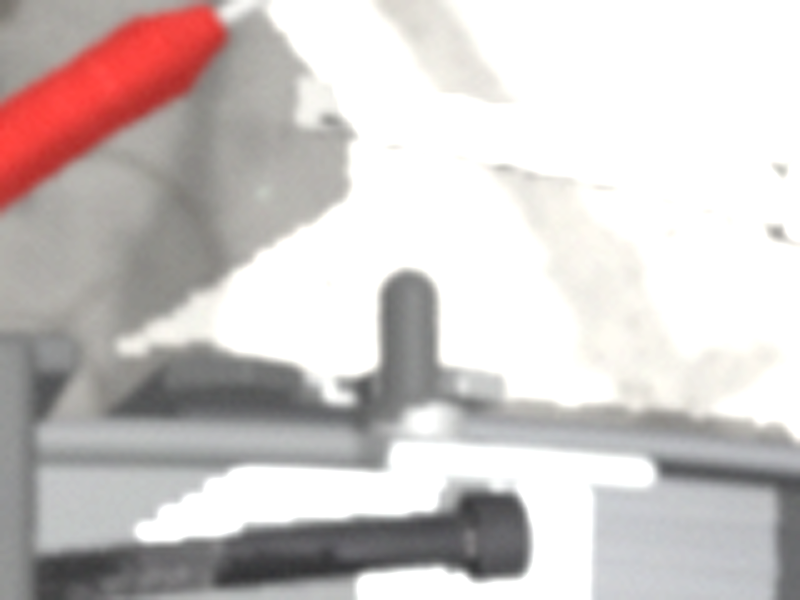

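The last picture shows the −x pin above its notch. The pin tip is at crop (408,268), or pixel (407,73), against (407,71) predicted. The screw and tray wall are visible below, and the flared lips lie at crop x 170–330 and 440–505. I'll do a quick profile check of lip edge against pin for x.

```bash
python3 - <<'E'
from h import *
w=np.load("w8.npy",allow_pickle=True).item();g=cv2.cvtColor(w["pixels"],cv2.COLOR_BGR2GRAY)
for u in(362,370,378,384,418,422,426):print(u,g[82:112,u])
print("pin u407",g[66:112,407]);print("row80",g[80,395:420]);print("row95",g[95,385:430]);print("row99",g[99,385:430])
for z in(.145,.158,.171):
  for y in(-.025,.025):print(z,y,proj(w,np.array([.597,.195,z])-.096*np.array([.993,-.117,0])+y*np.array([.117,.993,0])).round(1))
E
```

```text
362 [174 184 186 189 188 184 165 134 112 101  96  95  93  91  86  79  72  68
  69  72  81  95 118 133 142 146 142 134 123 114]
370 [208 211 213 216 215 212 202 170 132 107  97  94  94  94  85  73  70  70
  70  74  84  96 115 132 141 143 143 136 126 115]
378 [234 233 233 234 236 236 236 232 213 165 115  92  90  88  83  75  69  70
  69  75  81  94 112 127 138 144 144 137 129 121]
384 [234 234 234 234 233 233 232 231 230 218 173 124  95  91  89  85  82  80
  77  74  78  89 105 124 136 144 145 140 132 122]
418 [236 236 236 237 237 238 237 237 236 235 223 186 160 163 171 172 151 120
  99 111 128 138 143 147 147 149 169 205 231 244]
422 [236 237 236 235 236 235 236 236 237 236 229 209 176 161 156 156 149 133
 106 103 113 123 133 146 152 145 159 194 225 241]
426 [237 236 236 237 237 238 238 239 239 238 236 229 207 184 172 168 168 161
 144 133 131 128 130 142 148 149 161 190 221 238]
pin u407 [232 233 233 233 233 232 222 184 131 104 101 103 105 105 106 106 107 106
 106 107 106 107 106 107 106 106 106 106 106 107 106 105 104 102 110 131
 156 170 179 180 173 166 192 223 241 245]
row80 [233 233 233 233 230 220 178 123  91  89  96  99 106 111 110 106 102 113
 156 206 232 237 236 237 236]
row95 [ 95 122 156 177 187 195 199 191 171 161 160 154 144 124 107 103 105  90
  86  90  93 100 107 109 108 105 101 101 105 117 124 133 149 163 163 161
 160 161 164 166 167 184 212 229 234]
row99 [ 84  92  97 102 112 144 182 198 192 189 178 149 109  79  74  84  90  87
  88  92  95  99 102 107 105 109 109 111 112 111 107 105 109 120 119 120
 127 133 135 141 148 161 182 189 188]
0.145 -0.025 [365.2  91.4]
0.145 0.025 [416.   94.1]
0.158 -0.025 [367.2  89.9]
0.158 0.025 [420.1  92.9]
0.171 -0.025 [369.4  88.3]
0.171 0.025 [424.6  91.6]
```

Lip and pin edges deviate from the prediction in the same direction (1.6 mm and 2.0 mm), so relative alignment is within about 0.5 mm. Lowering.

arm_command:
  deltas:
    - [0,0,0,0,0,0.6,1]
    - [0,0,0,0,0,1.3,1]
    - [0,0,0,0,0,2,1]
    - [0,0,0,0,0,2.7,1]
    - [0,0,0,0,0,3.4,1]
    - [0,0,0,0,0,4,1]
    - [0,0,0,0,0,4.5,1]
    - [0,0,0,0,0,4.8,1]

```text
time_s: 15.62
tcp_pos: [0.5905, 0.1278, 0.2466]
ee_rot: [[-0.993, 0.116, 0.002], [0.116, 0.993, -0.002], [-0.002, -0.002, -1.0]]
wrist_force: [-0.6, -0.3, -7.3]
gripper_width: 0.158
gripper_force: 30.0
```

arm_command:
  deltas:
    - [0,0,0,0,0,0.2,1]
    - [0,0,0,0,0,0.4,1]
    - [0,0,0,0,0,0.6,1]
    - [0,0,0,0,0,0.6,1]

```text
time_s: 15.95
tcp_pos: [0.5907, 0.1279, 0.2414]
ee_rot: [[-0.993, 0.116, 0.003], [0.116, 0.993, -0.002], [-0.003, -0.002, -1.0]]
wrist_force: [-0.4, -0.6, -7.8]
gripper_width: 0.156
gripper_force: 30.0
```

arm_command:
  deltas:
    - [0,0,0,0,0,0.15,1]
    - [0,0,0,0,0,0.3,1]
    - [0,0,0,0,0,0.4,1]
    - [0,0,0,0,0,0.4,1]

```text
time_s: 16.28
tcp_pos: [0.5916, 0.1281, 0.2405]
ee_rot: [[-0.993, 0.115, 0.007], [0.115, 0.993, -0.001], [-0.007, -0.001, -1.0]]
wrist_force: [-2.4, 0.9, 5.2]
gripper_width: 0.157
gripper_force: 30.0
```

The tray is seated: TCP z is 0.2405 against 0.2408 expected, and the load has come off the wrist. Releasing it now.

arm_command:
  deltas:
    - [0,0,0,0,0,-0.15,1]
    - [0,0,0,0,0,-0.2,0.4]
    - [0,0,0,0,0,-0.2,-0.2]
    - [0,0,0,0,0,-0.2,-0.6]
    - [0,0,0,0,0,-0.2,-0.6]
    - [0,0,0,0,0,-0.2,-0.6]
    - [0,0,0,0,0,-0.2,-0.6]
    - [0,0,0,0,0,-0.2,-0.6]

```text
time_s: 16.95
tcp_pos: [0.5909, 0.1279, 0.2396]
ee_rot: [[-0.993, 0.116, 0.003], [0.116, 0.993, -0.002], [-0.004, -0.002, -1.0]]
wrist_force: [-0.0, -0.5, 0.1]
gripper_width: 0.606
gripper_force: 0.0
```

```bash
python3 - <<'E'
from h import *
s=sense();print(s["tcp_pos"],s["wrist_force"],s["gripper_width"],s["gripper_force"])
w=cap("wrist");np.save("w9.npy",w,allow_pickle=True)
n=np.array([.597,.195,.145]);NX=np.array([.993,-.117,0])
print(proj(w,n-.108*NX),proj(w,n-.108*NX+[0,0,.005]))
g=cv2.cvtColor(w["pixels"],cv2.COLOR_BGR2GRAY)
t=cap("top");np.save("t9.npy",t,allow_pickle=True)
NY=np.array([.117,.993,0]);bar=n-.188*NY+[0,0,.016];print("bar",bar)
for x in(-.052,.052):print("bar end top px",proj(t,bar+x*NX).round(1))
gt=cv2.cvtColor(t["pixels"],cv2.COLOR_BGR2GRAY);u,v=proj(t,bar).astype(int);print(u,v);print(gt[v,u-14:u+15]);print(gt[v-8,u-14:u+15]);print(gt[v+8,u-14:u+15])
E
```

```text
[0.59085162 0.12788599 0.23960866] [-0.00611524 -0.50839191  0.05325766] 0.6061910757397306 0.0
[406.53578423  70.21891142] [408.27109696  69.18538477]
bar [0.575004 0.008316 0.161   ]
bar end top px [270.1 202.5]
bar end top px [273.5 169.5]
271 185
[ 88  90  75  54  49  68  77  74  75  76  77  78  69  64  66  89  76  71
  81  83  83  83  83  79  75  73 106  96  67]
[140 153 130  74  53  49  51  51  51  47  43  37  61  75 101 110  96  96
 125 139 143 143 142 142 143 135 128 121 121]
[ 83  71  54  50  68  84  87  85  81  81  73  70  69  70  89  76 103 124
 125 125 126 123 121 123 129  99  72  72 106]
```

Released with no contact force. Next I'll rise and go to the tip bar at (0.575, 0.008, 0.161). The fingers stay only about 30 mm open there, because the bar clears the rear wall by just 32 mm.

arm_command:
  deltas:
    - [0,0,0,0,0,-0.7,-0.9]
    - [0,0,0,0,0,-2,-0.9]
    - [0,0,0,0,0,-4,-0.5]
    - [0,0,0,0,0,-6,0.3]
    - [0,0,0,0,-3,-6.5,0.3]
    - [0,0,0,0,-6.5,-6.5,0.3]
    - [0,0,0,0,-10,-6.5,0.3]
    - [0,0,0,0,-12,-6.5,0.3]

```text
time_s: 17.72
tcp_pos: [0.5761, 0.0064, 0.306]
ee_rot: [[-0.993, 0.117, 0.004], [0.117, 0.993, -0.002], [-0.005, -0.002, -1.0]]
wrist_force: [1.0, 0.4, -0.4]
gripper_width: 0.572
gripper_force: 0.0
```

arm_command:
  deltas:
    - [0,0,0,0,0,0,0.3]
    - [0,0,0,0,0,0,0.3]
    - [0,0,0,0,0,0,0.3]
    - [0,0,0,0,0,0,0.3]

```text
time_s: 18.05
tcp_pos: [0.577, 0.0098, 0.3049]
ee_rot: [[-0.993, 0.115, 0.004], [0.115, 0.993, -0.002], [-0.004, -0.001, -1.0]]
wrist_force: [0.4, 0.4, -0.9]
gripper_width: 0.362
gripper_force: 0.0
```

```bash
python3 - <<'E'
from h import *
s=sense();print(s["tcp_pos"],s["gripper_width"])
move([.575,.0083,.164],tilted(83.3,0))
w=cap("wrist");n=np.array([.597,.195,.145]);NX=np.array([.993,-.117,0]);NY=np.array([.117,.993,0])
b=n-.188*NY+[0,0,.016]
print(proj(w,b-.052*NX),proj(w,b-.04*NX),[proj(w,b-.052*NX+d*NY).round(1) for d in(-.006,.006)])
g=cv2.cvtColor(w["pixels"],cv2.COLOR_BGR2GRAY)
u,v=proj(w,b-.045*NX).round().astype(int);print(u,v)
for dv in(-12,-6,-3,0,4,8,14):print(v+dv,g[v+dv,u-20:u+21])
print("col",g[v-20:v+20,u])
E
```

```text
[0.57695012 0.0097641  0.30494835] 0.3620075839994814
rv [-0.001  0.004  0.002] cm [ 0.23 -0.15 14.09]
[318.24853016 136.25625324] [318.22437297 149.12072001] [array([311.8, 136.3]), array([324.7, 136.3])]
318 144
132 [136 133 132 131 132 130 132 131 133 134 134 131 129 127 141 173 202 217
 220 220 219 211 184 152 136 136 137 138 135 137 138 137 136 130 127 123
 118 116 113 113 112]
138 [133 132 130 128 127 129 131 133 135 138 139 141 140 139 133 118 103  98
  97 103 106 109 109 107 105 106 109 110 111 111 111 111 113 111 112 111
 111 110 112 112 111]
141 [132 132 132 131 130 132 131 133 136 138 141 141 141 141 133 114  99  94
  98 103 105 108 107 105 103 100 101 102 102 102 102 102 101 101 103 102
 102 103 102 102 103]
144 [131 133 134 134 132 136 137 137 139 141 142 141 142 141 134 115  99  96
  97 103 106 110 109 104 100  97  93  92  96  98  97  96  95  95  97 100
 102 100 103 101 103]
148 [134 133 131 132 134 137 137 136 137 135 136 134 130 127 121 108  96  95
 100 102 103 107 107 106 101  97  94 100 118 136 142 142 139 140 141 143
 143 144 141 145 143]
152 [138 136 137 137 137 137 137 135 136 136 138 140 139 138 131 112  97  95
  98 101 104 107 107 104 102  98  94 101 119 136 141 143 144 145 144 145
 143 143 144 142 143]
158 [139 139 137 135 133 131 129 131 128 129 129 128 130 129 124 110  97  95
  98 102 104 108 107 105 101  97  95 103 118 132 139 138 139 138 139 140
 140 141 139 139 138]
col [220 227 229 230 231 233 232 229 219 180 135 106 103 104 106 106 105 105
 105 105 106 105 105 106 103 105 105 106 104 105 105 105 106 106 104 105
 104 103 104 104]
```

The bar appears at u 313–325.5 with its end at v≈135, against 311.8–324.7 and 136.3 predicted. The tray is therefore seated and level. Descend and take the bar.

arm_command:
  deltas:
    - [0,0,0,0.05,0,2,0.3]
    - [0,0,0,0.1,-0.1,5,0.3]
    - [0,0,0,0.2,-0.1,8,0.3]
    - [0,0,0,0.2,-0.1,11,0.3]
    - [0,0,0,0.2,-0.1,13,0.3]
    - [0,0,0,0.2,-0.1,14,0.3]
    - [0,0,0,0.2,-0.1,14,0.3]

```text
time_s: 18.68
tcp_pos: [0.5739, 0.0083, 0.1623]
ee_rot: [[-0.993, 0.115, -0.002], [0.115, 0.993, -0.003], [0.001, -0.003, -1.0]]
wrist_force: [-0.7, -0.2, 1.3]
gripper_width: 0.353
gripper_force: 0.0
```

arm_command:
  deltas:
    - [0,0,0,0,0,0,1]
    - [0,0,0,0,0,0,1]
    - [0,0,0,0,0,0,1]
    - [0,0,0,0,0,0,1]
    - [0,0,0,0,0,0,1]
    - [0,0,0,0,0,0,1]

```text
time_s: 19.18
tcp_pos: [0.5761, 0.0084, 0.1664]
ee_rot: [[-0.993, 0.115, 0.007], [0.115, 0.993, -0.001], [-0.007, 0.0, -1.0]]
wrist_force: [0.6, 3.4, 4.6]
gripper_width: 0.124
gripper_force: 30.0
```

```bash
python3 - <<'E'
from h import *
s=sense();t=s["tcp_pos"];print(t,s["gripper_width"],s["gripper_force"],s["wrist_force"])
T=s["ee_rot"];print(T.round(3))
# arc: TCP follows bar with constant offset; tool axes -> dy (along tool y), dz(tool z=down)
p0=np.radians(175.1);r=.1887
for th in range(0,65,4):
    p=p0-np.radians(th);d=r*np.array([np.cos(p)-np.cos(p0),np.sin(p)-np.sin(p0)])
    w=np.array([.117*d[0],.993*d[0],d[1]]);print(th,(T.T@w*100).round(2))
E
```

```text
[0.57611586 0.00842221 0.16643518] 0.12428679908992742 30.00156193971634 [0.57775823 3.43721788 4.61300382]
[[-0.993  0.115  0.007]
 [ 0.115  0.993 -0.001]
 [-0.007  0.    -1.   ]]
0 [0. 0. 0.]
4 [-0.01  0.16 -1.31]
8 [-0.02  0.41 -2.6 ]
12 [-0.03  0.75 -3.87]
16 [-0.04  1.17 -5.12]
20 [-0.05  1.69 -6.33]
24 [-0.06  2.28 -7.51]
28 [-0.07  2.96 -8.64]
32 [-0.07  3.71 -9.72]
36 [ -0.08   4.54 -10.74]
40 [ -0.09   5.43 -11.71]
44 [ -0.1    6.4  -12.61]
48 [ -0.11   7.42 -13.44]
52 [ -0.12   8.5  -14.2 ]
56 [ -0.12   9.62 -14.88]
60 [ -0.13  10.8  -15.48]
64 [ -0.13  12.01 -15.99]
```

arm_command:
  deltas:
    - [0,0,0,0,0.05,-0.4,1]
    - [0,0,0,0,0.15,-1.3,1]
    - [0,0,0,0,0.41,-2.6,1]
    - [0,0,0,0,0.75,-3.87,1]
    - [0,0,0,0,1.17,-5.12,1]
    - [0,0,0,0,1.69,-6.33,1]
    - [0,0,0,0,2.28,-7.51,1]
    - [0,0,0,0,2.28,-7.51,1]

```text
time_s: 19.85
tcp_pos: [0.5778, 0.0306, 0.242]
ee_rot: [[-0.993, 0.115, 0.005], [0.115, 0.993, -0.003], [-0.005, -0.002, -1.0]]
wrist_force: [-0.1, -2.9, -3.0]
gripper_width: 0.128
gripper_force: 30.0
```

```bash
python3 - <<'E'
from h import *
s=sense();t=s["tcp_pos"];print(t,s["gripper_width"],s["gripper_force"],s["wrist_force"])
n=np.array([.597,.195,.145]);NY=np.array([.117,.993,0]);d=t-n
print("rel y,z",(d@NY).round(4),d[2].round(4),"r",np.hypot(d@NY,d[2]).round(4),"th",175.1-np.degrees(np.arctan2(d[2],d@NY)))
E
```

```text
[0.57780987 0.03055318 0.24197593] 0.12792787997727276 29.99955117702484 [-0.14867608 -2.91762654 -2.99038874]
rel y,z -0.1655 0.097 r 0.1919 th 25.462299474648006
```

arm_command:
  deltas:
    - [0,0,0,0,0.35,-0.6,1]
    - [0,0,0,0,0.68,-1.13,1]
    - [0,0,0,0,1.43,-2.21,1]
    - [0,0,0,0,2.26,-3.23,1]
    - [0,0,0,0,3.15,-4.2,1]
    - [0,0,0,0,4.12,-5.1,1]
    - [0,0,0,0,5.14,-5.93,1]
    - [0,0,0,0,5.14,-5.93,1]

```text
time_s: 20.52
tcp_pos: [0.5837, 0.0806, 0.3029]
ee_rot: [[-0.993, 0.115, 0.006], [0.115, 0.993, -0.006], [-0.007, -0.005, -1.0]]
wrist_force: [-0.9, -7.9, 5.8]
gripper_width: 0.128
gripper_force: 30.0
```

```bash
python3 - <<'E'
from h import *
s=sense();t=s["tcp_pos"];print(t,s["gripper_width"],s["gripper_force"],s["wrist_force"])
n=np.array([.597,.195,.145]);NY=np.array([.117,.993,0]);d=t-n
print("rel y,z",(d@NY).round(4),d[2].round(4),"r",np.hypot(d@NY,d[2]).round(4),"th",175.1-np.degrees(np.arctan2(d[2],d@NY)))
E
```

```text
[0.58365817 0.0805706  0.30293385] 0.1276308087352736 29.997497498989105 [-0.89724089 -7.88215753  5.75595703]
rel y,z -0.1152 0.1579 r 0.1955 th 48.99477883426465
```

arm_command:
  deltas:
    - [0,0,0,0,0.5,-0.4,1]
    - [0,0,0,0,1.08,-0.76,1]
    - [0,0,0,0,1.6,-1.1,1]
    - [0,0,0,0,2.2,-1.44,1]
    - [0,0,0,0,2.8,-1.75,1]
    - [0,0,0,0,3.38,-2.04,1]
    - [0,0,0,0,3.7,-2.15,1]
    - [0,0,0,0,3.7,-2.15,1]

```text
time_s: 21.18
tcp_pos: [0.5877, 0.1167, 0.3245]
ee_rot: [[-0.993, 0.115, 0.007], [0.115, 0.993, -0.006], [-0.007, -0.005, -1.0]]
wrist_force: [-1.6, -5.2, 9.2]
gripper_width: 0.124
gripper_force: 30.0
```

arm_command:
  deltas:
    - [0,0,0,0,0,0,1]
    - [0,0,0,0,0,0,1]
    - [0,0,0,0,0,0,1]
    - [0,0,0,0,0,0,1]
    - [0,0,0,0,0,0,1]
    - [0,0,0,0,0,0,1]

```text
time_s: 21.68
tcp_pos: [0.5877, 0.1162, 0.3242]
ee_rot: [[-0.993, 0.116, 0.007], [0.116, 0.993, -0.006], [-0.007, -0.005, -1.0]]
wrist_force: [-0.6, -5.1, 8.7]
gripper_width: 0.126
gripper_force: 30.0
```

```bash
python3 - <<'E'
from h import *
s=sense();t=s["tcp_pos"];print(t,s["gripper_width"],s["gripper_force"],s["wrist_force"])
n=np.array([.597,.195,.145]);X=np.array([.993,-.117,0]);NY=np.array([.117,.993,0]);d=t-n
th=175.1-np.degrees(np.arctan2(d[2]-.005,d@NY));print("th",th)
# what do the cameras see of the tray floor and of the bin? pixel samples
c=cap("top");a=np.radians(th);y=NY*np.cos(a)-np.array([0,0,np.sin(a)]);z=NY*np.sin(a)+np.array([0,0,np.cos(a)])
np.save("t10.npy",c,allow_pickle=True)
F=n-.071*y-.010*z # tray_floor: pins 14 above underside, floor 4; floor y = pins-?
hsv=cv2.cvtColor(c["pixels"],cv2.COLOR_BGR2HSV)
for yy in(.06,.03,0,-.03,-.06,-.085):
    print(yy,[tuple(int(v) for v in c["pixels"][tuple(proj(c,F+yy*y+xx*X).round().astype(int)[::-1])]) for xx in(-.06,-.03,0,.03,.06)])
print(proj(c,F),proj(c,n+NY*.05-[0,0,.13]))
E
```

```text
[0.58769636 0.11618251 0.32423017] 0.126431641531582 30.010911226272583 [-0.57414381 -5.07014668  8.71227543]
th 60.61279211307253
0.06 [(76, 75, 77), (108, 109, 105), (140, 140, 137), (41, 45, 44), (46, 49, 52)]
0.03 [(82, 86, 83), (73, 73, 73), (124, 124, 121), (37, 39, 41), (48, 51, 53)]
0 [(85, 84, 86), (65, 67, 65), (55, 57, 59), (41, 44, 41), (42, 47, 52)]
-0.03 [(84, 85, 83), (71, 73, 72), (47, 45, 44), (46, 44, 48), (41, 44, 49)]
-0.06 [(81, 83, 81), (75, 75, 75), (38, 42, 39), (43, 44, 47), (45, 43, 46)]
-0.085 [(83, 85, 85), (85, 85, 86), (37, 39, 43), (41, 41, 44), (43, 42, 45)]
[222.64915342 179.15018775] [206.34185052 187.67897778]
```

The tray is at about 60°. I'll go a little further with a small shake and a dwell, then bring it back down the same arc.

arm_command:
  deltas:
    - [0,0,0,0,0.5,-0.25,1]
    - [0,0,0,0,0.8,-0.4,1]
    - [0,0,0,0,0.2,-0.1,1]
    - [0,0,0,0,0.8,-0.4,1]
    - [0,0,0,0,0.2,-0.1,1]
    - [0,0,0,0,0.7,-0.3,1]
    - [0,0,0,0,0.7,-0.3,1]
    - [0,0,0,0,0.7,-0.3,1]

```text
time_s: 22.4
tcp_pos: [0.5885, 0.1237, 0.3273]
ee_rot: [[-0.993, 0.116, 0.007], [0.116, 0.993, -0.005], [-0.007, -0.004, -1.0]]
wrist_force: [-1.2, -4.4, 9.7]
gripper_width: 0.129
gripper_force: 30.0
```

```bash
python3 - <<'E'
from h import *
s=sense();t=s["tcp_pos"];T=s["ee_rot"];print(t,s["wrist_force"])
n=np.array([.597,.195,.145]);NX=np.array([.993,-.117,0]);NY=np.array([.117,.993,0])
d=t-n;th0=175.1-np.degrees(np.arctan2(d[2]-.005,d@NY));print("th",th0)
for th in range(60,-1,-6):
    p=np.radians(175.1-th);b=n+.1887*np.cos(p)*NY+[0,0,.1887*np.sin(p)+.005]
    b=b+NX*((t-n)@NX);print(th,(T.T@(b-t)*100).round(2))
E
```

```text
[0.58854437 0.12370191 0.32725967] [-1.17490685 -4.35461239  9.70000193]
th 63.05256887987963
60 [ 0.01 -0.82  0.64]
54 [ 0.02 -2.56  1.58]
48 [ 0.03 -4.19  2.69]
42 [ 0.04 -5.7   3.97]
36 [ 0.05 -7.06  5.4 ]
30 [ 0.06 -8.27  6.96]
24 [ 0.08 -9.3   8.64]
18 [  0.09 -10.16  10.42]
12 [  0.11 -10.83  12.28]
6 [  0.12 -11.29  14.2 ]
0 [  0.14 -11.56  16.16]
```

arm_command:
  deltas:
    - [0,0,0,0,-0.8,0.5,1]
    - [0,0,0,0,-1.7,1,1]
    - [0,0,0,0,-2.56,1.5,1]
    - [0,0,0,0,-4.19,2.6,1]
    - [0,0,0,0,-5.7,3.9,1]
    - [0,0,0,0,-7.06,5.3,1]
    - [0,0,0,0,-8.27,6.9,1]
    - [0,0,0,0,-8.27,6.9,1]

```text
time_s: 23.07
tcp_pos: [0.5778, 0.0392, 0.2537]
ee_rot: [[-0.993, 0.118, 0.001], [0.118, 0.993, -0.006], [-0.001, -0.006, -1.0]]
wrist_force: [-0.0, -5.6, 3.6]
gripper_width: 0.125
gripper_force: 30.0
```

```bash
python3 - <<'E'
from h import *
s=sense();t=s["tcp_pos"];T=s["ee_rot"];print(t,s["wrist_force"])
n=np.array([.597,.195,.145]);NX=np.array([.993,-.117,0]);NY=np.array([.117,.993,0])
for th in range(28,-1,-4):
    p=np.radians(175.1-th);b=n+.1887*np.cos(p)*NY+[0,0,.1887*np.sin(p)+.005]
    b=b+NX*((t-n)@NX);print(th,(T.T@(b-t)*100).round(2))
E
```

```text
[0.57782707 0.03921892 0.25374504] [-0.03706737 -5.57401846  3.63130945]
28 [-0.   -0.15  0.13]
24 [ 0.   -0.81  1.26]
20 [ 0.   -1.4   2.44]
16 [ 0.   -1.91  3.65]
12 [ 0.   -2.33  4.9 ]
8 [ 0.01 -2.66  6.18]
4 [ 0.01 -2.9   7.47]
0 [ 0.01 -3.05  8.78]
```

arm_command:
  deltas:
    - [0,0,0,0,-0.7,1.1,1]
    - [0,0,0,0,-1.4,2.4,1]
    - [0,0,0,0,-1.9,3.6,1]
    - [0,0,0,0,-2.3,4.9,1]
    - [0,0,0,0,-2.65,6.2,1]
    - [0,0,0,0,-2.9,7.5,1]
    - [0,0,0,0,-3.05,8.6,1]
    - [0,0,0,0,-3.05,8.8,1]

```text
time_s: 23.73
tcp_pos: [0.575, 0.0098, 0.1654]
ee_rot: [[-0.993, 0.117, 0.0], [0.117, 0.993, -0.006], [-0.001, -0.006, -1.0]]
wrist_force: [2.1, -9.2, 1.0]
gripper_width: 0.127
gripper_force: 30.0
```

arm_command:
  deltas:
    - [0,0,0,0,0,0,1]
    - [0,0,0,0,0,0,1]
    - [0,0,0,0,0,0,1]

```text
time_s: 23.98
tcp_pos: [0.5753, 0.01, 0.167]
ee_rot: [[-0.993, 0.116, 0.001], [0.116, 0.993, -0.006], [-0.002, -0.006, -1.0]]
wrist_force: [0.7, -10.3, -0.8]
gripper_width: 0.123
gripper_force: 30.0
```

arm_command:
  deltas:
    - [0,0,0,0,-0.15,0.05,1]
    - [0,0,0,0,-0.15,0.1,1]
    - [0,0,0,0,-0.15,0.1,0.8]
    - [0,0,0,0,-0.15,0.1,0.3]
    - [0,0,0,0,-0.15,0.1,0.3]
    - [0,0,0,0,-0.15,0.1,0.3]
    - [0,0,0,0,-0.15,0.1,0.3]

```text
time_s: 24.57
tcp_pos: [0.5755, 0.0118, 0.1658]
ee_rot: [[-0.993, 0.115, 0.004], [0.115, 0.993, -0.001], [-0.004, -0.001, -1.0]]
wrist_force: [0.2, 0.0, -0.3]
gripper_width: 0.312
gripper_force: 0.0
```

arm_command:
  deltas:
    - [0,0,0,0,0,-1,0.3]
    - [0,0,0,0,0,-3,0.3]
    - [0,0,0,0,0,-6,0.3]
    - [0,0,0,0,0,-10,0.3]
    - [0,0,0,0,0,-14,0.3]
    - [0,0,0,2,-4,-16,0.3]
    - [0,0,0,5,-8,-16,0.3]
    - [0,0,0,8,-12,-16,0.3]

```text
time_s: 25.23
tcp_pos: [0.4975, -0.0817, 0.3279]
ee_rot: [[-0.993, 0.114, 0.008], [0.114, 0.994, -0.001], [-0.008, -0.0, -1.0]]
wrist_force: [-0.2, -1.5, -0.3]
gripper_width: 0.35
gripper_force: 0.0
```

Released cleanly. I'll check numerically from the top view whether the tray is empty and what lies in the bin.

```bash
python3 - <<'E'
from h import *
c=cap("top");np.save("t11.npy",c,allow_pickle=True)
n=np.array([.597,.195,.145]);X=np.array([.993,-.117,0]);Y=np.array([.117,.993,0])
g=cv2.cvtColor(c["pixels"],cv2.COLOR_BGR2GRAY);b=c["pixels"].astype(int)
def grid(o,xs,ys):
    for y in ys:
        print(f"{y:+.3f}"," ".join("%3d"%g[tuple(proj(c,o+x*X+y*Y).round().astype(int)[::-1])]+("b" if (lambda p:p[2]-p[0]>40)(b[tuple(proj(c,o+x*X+y*Y).round().astype(int)[::-1])]) else " ") for x in xs))
F=n-.073*Y-[0,0,.010]
print("tray");grid(F,np.arange(-.07,.071,.014),np.arange(.09,-.095,-.014))
print("bin");grid(n+.088*Y+[0,0,-.121],np.arange(-.08,.081,.016),np.arange(.104,-.11,-.012))
E
```

```text
tray
+0.090 185  198  204  194  186  174  168  167  165  167  103 
+0.076 190  192  186  199  188  178  149  166  167  166  106 
+0.062 195  197  196  201  193  184  159  167  169  165  175 
+0.048 195  193  193  204  194  186  174  169  168  167   93 
+0.034 183  183  198  205  198  189  178  135   69   61   91 
+0.020 176  171  193  204  200  192  180  159   65  118   88 
+0.006 156  177  189  201  204  197  112  102  156  169   99 
-0.008 161  179  165   95  118   95   89   92   88   94   96 
-0.022  86   92   89  160  138  183  189  176  159  169  108 
-0.036  96   82  181  191  201  201  191  182  147  168  140 
-0.050 122  158  172  189  200  205  193  186  166  167  109 
-0.064 115  147  171  183  197  205  198  187  173  145  119 
-0.078 103  140  165  180  191  203  199  190  177  125  130 
-0.092  53  136  160  175  191  200  200  193  184  154  140 
bin
+0.104  93   60   53   62   65   54   54   53   55   56   63 
+0.092  99   62   69   64   68   63   61   64   66   65   60 
+0.080  98  165   90  102  109b 148b 146b  91  101   71   68 
+0.068  85   53  167  103  115b 154b 
[... 191 characters left out ...]
101  103   72   63 
+0.020  90   82  102  198  190  177  151b 103  104   68   67 
+0.008 107  190  202  197  190  178  149   98  103  105   65 
-0.004 175  186  200  202  192  181  160  105  101   86   68 
-0.016 171  184  197  204  193  186  168  100  102   67   68 
-0.028 171  183  192  204  197  188  170  167  167  165  165 
-0.040 169  177  191  203  198  188  181  167  166  165  166 
-0.052 186  188  189  196  199  192  181  148  169  167  165 
-0.064 190  193  196  196  198  192  182  165  169  167  167 
-0.076 195  195  195  196  194  194  186  171  169  167  167 
-0.088 194  193  196  194  203  196  189  174  168  168  166 
-0.100 189  185  184  183  204  200  189  181  127  132  101
```

From above the tray floor looks clear and the bush lies in the bin, but the spout hides the near part of the bin. I'll look straight down into it with the wrist camera.

```bash
python3 - <<'E'
from h import *
n=np.array([.597,.195,.145]);X=np.array([.993,-.117,0]);Y=np.array([.117,.993,0])
P=n+.098*Y+.037*X;P[2]=.36;move(P,tilted(83.3,0))
E
```

```text
rv [-0.002  0.004 -0.001] cm [-10.87  38.88  -3.23]
```

arm_command:
  deltas:
    - [0,0,0,-1,3.5,-1,0.3]
    - [0,0,0,-2,7.3,-2,0.3]
    - [0,0,0,-3,11.2,-3,0.3]
    - [0,0,0,-4,15,-3.2,0.3]
    - [0,0,0,-5,19,-3.2,0.3]
    - [0,0,0,-6,23,-3.2,0.3]
    - [0,0,0,-7,27,-3.2,0.3]
    - [0,0,0,-8,31,-3.2,0.3]

```text
time_s: 25.95
tcp_pos: [0.6128, 0.2196, 0.3583]
ee_rot: [[-0.993, 0.115, 0.004], [0.115, 0.993, -0.001], [-0.004, -0.001, -1.0]]
wrist_force: [0.7, -0.9, 0.3]
gripper_width: 0.351
gripper_force: 0.0
```

arm_command:
  deltas:
    - [0,0,0,-1,2.5,0,0.3]
    - [0,0,0,-2,5,0,0.3]
    - [0,0,0,-2.8,7.5,0,0.3]
    - [0,0,0,-2.8,7.8,0,0.3]
    - [0,0,0,-2.8,7.8,0,0.3]
    - [0,0,0,-2.8,7.8,0,0.3]

```text
time_s: 26.45
tcp_pos: [0.6493, 0.2915, 0.3575]
ee_rot: [[-0.993, 0.115, 0.003], [0.115, 0.993, -0.002], [-0.003, -0.002, -1.0]]
wrist_force: [0.3, -0.2, 0.8]
gripper_width: 0.349
gripper_force: 0.0
```

```bash
python3 - <<'E'
from h import *
print(sense()["tcp_pos"])
c=cap("wrist");np.save("w12.npy",c,allow_pickle=True)
n=np.array([.597,.195,.145]);X=np.array([.993,-.117,0]);Y=np.array([.117,.993,0])
g=cv2.cvtColor(c["pixels"],cv2.COLOR_BGR2GRAY);b=c["pixels"].astype(int)
def grid(o,xs,ys):
    for y in ys:
        r=[]
        for x in xs:
            q=proj(c,o+x*X+y*Y).round().astype(int)
            if not(0<=q[0]<640 and 0<=q[1]<400): r.append(" -- ");continue
            p=b[q[1],q[0]];r.append("%3d"%g[q[1],q[0]]+("b" if p[2]-p[0]>25 else " "))
        print(f"{y:+.3f}"," ".join(r))
print("bin");grid(n+.088*Y+[0,0,-.125],np.arange(-.084,.085,.012),np.arange(.104,-.12,-.008))
for q in((-.08,.1),(.08,.1),(-.08,-.1),(.08,-.1)):print(proj(c,n+.088*Y+q[0]*X+q[1]*Y-[0,0,.125]).round())
t=cap("top");gt=cv2.cvtColor(t["pixels"],cv2.COLOR_BGR2GRAY)
E
```

```text
[0.64928776 0.2915149  0.35747191]
bin
+0.104  60   76   86   87   84   85   83   84   83   88   87   83   89   87   68 
+0.096  68   86   88   89   88   88   88   87   86   89   87   89   88   88   70 
+0.088  84   95  128  106  106  114  111   99   98  133  104  105  104   89   70 
+0.080 117  161  164  166  165  171  212b 243b 236b 217b 171  172  171   90   68 
+0.072 124  243  239  164  165  160  232b 245b 244b 216b 172  172  171   88   70 
+0.064 243b 252  253  213b 166  157  228b 245b 247b 224b 171  172  169   88   69 
+0.056 253   56  107  252  166  124  217b 246b 248b 229b 173  171  169   86   72 
+0.048 253   49  109  246  165  157  194b 224b 238b 212b 171  170  168   86   70 
+0.040 176b 250  252  132b 156  152  151b 169b 162b 124b 170  168  165   89   69 
+0.032  71  177b 174b  46   52   92  153b 167b 161b 145b 170  171  165   88   69 
+0.024  93   90   63   47   63   99  146b 163b 162b 151b 167  168  165   87   68 
+0.016  95  152   59  166b 146b  95  149b 170b 152b 155b 167  167  164   85   68 
+0.008  90  164  155  240b  78   93  202b 244b 163b 170b 166  166  164   86  
[... 582 characters left out ...]
056  69   50   91   91   89   90   88  219  165  254  255  117  255   86   71 
-0.064  67   52   93   90   90   88   90  194  201  160  156  255  255   87   70 
-0.072 100   96  108  111  114  115  120  143  145  114  118  178  168  223  186 
-0.080 152  150  152  150  148  150  148  147  148  147  146  145  148  247  246 
-0.088 150  151  150  151  150  149  148  148  147  146  146  146  147  246  246 
-0.096 149  150  149  150  149  149  147  147  146  147  145  144  162  246  245 
-0.104 150  149  149  147  148  149  147  148  147  147  145  144  144  244  244 
-0.112 149  149  147  149  146  146  148  147  144  147  146  146  196  243  243 
[376.  90.]
[374. 191.]
[247.  90.]
[250. 190.]
```

The bin holds all four pieces. The bush spans x −0.012 to 0.024. A pale ring at (0.04, −0.055) matches the bearing, a black and brass mass at about (−0.05, 0.03) the elbow, and a thin dark line along x≈−0.072 the screw. The tray floor is clear and nothing is being touched, so I'll hand in.

```bash
python3 -c "
from station import *
print(sense()['wrist_force']);print(finish_job())"
```

```text
[ 0.12703665  0.78279573 -0.10107814]
the job is handed in; nothing more can be done
None
```

I handed the job in at about 26 s of the 72 s. My last camera readings show bush, elbow, bearing and screw in the bin and the empty tray back in the frame; no verdict came back, and I measured the tray's level only before tipping.

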